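UV burst for slide cassettes on the sloped stand

ROBOT

A 6-joint arm with a two-finger parallel gripper is mounted at the origin on the work surface. World frame = base frame: x ahead of the robot, y to its left, z up, the work surface at z = 0. Lengths are in m, angles in rad, forces in N, time in s.
With the tool pointing down it reaches from about 0.375 to 0.925 m from the base axis. Payload 5.7 kg.
Tool frame: the origin (TCP) lies on the centre line of the jaws, within the pads' length; the fingertips stand ctrl.nose_length ahead of it and the grasp point (between the pads) lies 6 mm ahead of it (ctrl.nose_length is the distance from the TCP to the fingertips, in m); z points along the fingers, y is the direction in which the jaws open and shut (so a half turn about z gives the same grasp; the last joint's range is limited). The gripper opens to 85 mm and grips with 20 to 120 N. Pads are 22 mm wide; open, the fingers measure 114 mm over their backs; the gripper's body (76 mm by 85 mm) begins 54 mm behind the grasp point. The pads swing forward as they close: fully open they stand 13 mm farther back than shut.
Start: joints at [-1.432, 0.359, 1.51, -0, 1.272, -0.115], TCP at [0.151, -0.581, 0.256] pointing down, gripper open.
Joint ranges: [-2.97, 2.97], [-1.01, 2.36], [0.21, 2.38], [-0.96, 4.11], [0.2, 2.71], [-2.98, 2.98]. Speed limits (rad/s): [2.39, 2.39, 3.14, 3.14, 3.14, 3.14].

INTERFACE

Orientations are given as a unit quaternion [w, x, y, z].
In Python, from cell import ctrl gives the robot as it stands.
- The arm moves only by the tool apply_moves, never from a script. Its argument "increments" is a list of rows, each a list of 2 entries, a list of its own where there are three numbers: the shift along the tool's x, y, z in mm, then the turn, a rotation vector about the tool's x, y, z in degrees. A call has 1 to 12 rows; each row shifts and turns the commanded pose from where the row before left it, along the tool's axes as they then stand; what a row does not reach is not made up. A row lasts 1/8 s, in which the tool goes at most 62.5 mm and 10.7 degrees, less where a joint would pass 70% of its speed; a pose out of reach is approached as far as the arm can. A call is refused whole if a number of a shift passes 62.5 or a number of a turn 10.7, either way. A call with a gripper value outside its range is refused whole. "gripper" is the closure in counts, from 0 (fully open) to 255 (shut), set as the call begins (left out, the last holds). The fingers move at their own pace and stop on an object; the grip force is fixed at half the most. Time passes only in rows, so rows that do not move let the fingers close. It gives the time, the measured TCP pose, the force and the opening at its end, in the units of the state.
- ctrl.get_obs(): the state, without advancing time (a new reading comes with each control period).
- ctrl.camera(name): name is "scene" or "top" or "wrist"; returns the picture (400x640x3 uint8, red, green, blue); there is no depth.
- ctrl.camera_model(name): a dict with "K" (3x3 intrinsics, pixels), "R" (3x3) and "t" (3): a world point X has camera coordinates R X + t. Camera axes: x right, y down, z forward; pixel columns grow to the right and rows downward; lengths in m; the calibration is good to about 2 mm. A picture is of the moment at which its call begins: read the wrist's pose just before it. camera_model takes no time and is no camera call; for the wrist camera it gives the pose at the moment of the call.
- ctrl.sign_off(): hands the job in, once; it reports no verdict.
The state is a dict: "time": time; "joint_pos": joint angles; "qd": joint speeds; "effort": joint torques, N m; "position": TCP position; "ee_rot": TCP orientation; "force": force on the tool from outside, world axes, zero at the start; "ft_torque": the same for the moment, N m; "width": finger opening in m.
Only numpy, scipy, OpenCV 4.12 (cv2) and the standard library are available. Lean on these libraries where they do the work, as an engineer would, in place of code of your own. Each camera call takes 0.05 s, during which the arm holds its last target.

TASK

Somebody has left the lamp on: first push the red lamp knob fully home. Then lean every slide cassette lying about against the sloped clear stand, one to a bay, end-up with its lower short edge down on the blue ledge and its back flat on the white pad; any cassette may take any bay. When all of them stand there, pull the knob fully out again, take your hand right off and let the lamp burn on the leaning cassettes for five full seconds, then push the knob fully home, finishing with all cassettes still leaning in their bays and the other things on the bench left where they are.

Things in the scene. Friction and masses are not known exactly. Their poses are not given: they have to be found in the camera images.
- cassette_a: slide cassette: flat stiff plastic plate 85 x 50 x 7 mm, 45 g, white with blue long edges and a green-tinted window. Origin at the centre of the plate; x along the 85 mm length, y along the 50 mm width, z through the thickness. Both faces and both ends are alike. Starts lying flat on the bench (centre 3.5 mm up), or is absent this time.
- cassette_b: slide cassette: flat stiff plastic plate 85 x 50 x 7 mm, 45 g, white with orange long edges and a green-tinted window. Origin at the centre of the plate; x along the 85 mm length, y along the 50 mm width, z through the thickness. Both faces and both ends are alike. Starts lying flat on the bench (centre 3.5 mm up), or is absent this time.
- cassette_c: slide cassette: flat stiff plastic plate 85 x 50 x 7 mm, 45 g, white with green long edges and a green-tinted window. Origin at the centre of the plate; x along the 85 mm length, y along the 50 mm width, z through the thickness. Both faces and both ends are alike. Starts lying flat on the bench (centre 3.5 mm up), or is absent this time.
- cassette_d: slide cassette: flat stiff plastic plate 85 x 50 x 7 mm, 45 g, white with yellow long edges and a green-tinted window. Origin at the centre of the plate; x along the 85 mm length, y along the 50 mm width, z through the thickness. Both faces and both ends are alike. Starts lying flat on the bench (centre 3.5 mm up), or is absent this time.
- cassette_e: slide cassette: flat stiff plastic plate 85 x 50 x 7 mm, 45 g, white with red long edges and a green-tinted window. Origin at the centre of the plate; x along the 85 mm length, y along the 50 mm width, z through the thickness. Both faces and both ends are alike. Starts lying flat on the bench (centre 3.5 mm up), or is absent this time.
- panel: front face of the fixed clear stand, inclined 45 degrees, facing up and towards the robot's side. Origin on the face, 55 mm above the bench, midway along the stand; x points up the slope, y along the stand, z out of the face. Face 416 mm long (y), from x = -52 to 72 mm. Its five bays lie at y = -164, -82, 0, 82, 164 mm; the black tube holders at x = 68, y = +-196 mm reach 21 mm out of the face.
- ledge (a point): middle of the blue ledge that runs along the foot of the stand, on the upper face where a cassette's lower short edge rests (panel frame x -42.5, y 0, z 8 mm); the ledge stands 16 mm out of the panel's face and is 8 mm thick. Blue stubs 18 mm wide (y) stand on it between the bays (10 mm wide at the two ends), reaching 16 mm up the slope and 14 mm out of the face; a cassette centred in its bay has 7 mm free at each side. Axes: panel's.
- tube (a point): middle of the violet lamp tube, 14 mm thick, along the upper edge of the stand (panel frame x 68, y 0, z 10 mm). Axes as the panel's.
- bay0 (a point): bay 0 of the stand: where the centre of a cassette lies when it leans correctly there (panel frame x 0, y -164 mm, z 8.5 mm). Under it lies a white pad 26 mm wide (y), 74 mm long (x), 5 mm proud of the face, narrower than the cassette so that fingers have room beside it. Its axes are those of the panel.
- bay1 (a point): bay 1 of the stand: where the centre of a cassette lies when it leans correctly there (panel frame x 0, y -82 mm, z 8.5 mm). Under it lies a white pad 26 mm wide (y), 74 mm long (x), 5 mm proud of the face, narrower than the cassette so that fingers have room beside it. Its axes are those of the panel.
- bay2 (a point): bay 2 of the stand: where the centre of a cassette lies when it leans correctly there (panel frame x 0, y 0 mm, z 8.5 mm). Under it lies a white pad 26 mm wide (y), 74 mm long (x), 5 mm proud of the face, narrower than the cassette so that fingers have room beside it. Its axes are those of the panel.
- bay3 (a point): bay 3 of the stand: where the centre of a cassette lies when it leans correctly there (panel frame x 0, y 82 mm, z 8.5 mm). Under it lies a white pad 26 mm wide (y), 74 mm long (x), 5 mm proud of the face, narrower than the cassette so that fingers have room beside it. Its axes are those of the panel.
- bay4 (a point): bay 4 of the stand: where the centre of a cassette lies when it leans correctly there (panel frame x 0, y 164 mm, z 8.5 mm). Under it lies a white pad 26 mm wide (y), 74 mm long (x), 5 mm proud of the face, narrower than the cassette so that fingers have room beside it. Its axes are those of the panel.
- lampbox: fixed grey lamp switch box, 90 (x) x 100 (y) x 70 high mm; origin at the centre of its underside; the knob comes out of its front face, at its own x = -45 mm, towards its -x. It may stand at the left or the right of the stand (a tube rack stands at the other side).
- knob_grip (a point): centre of the red round cap of the pull knob: cap 28 mm diameter, 18 mm long along the box's x, on a 12 mm stem, its axis 45 mm above the bench and 33 mm in front of the box's face when home (51 mm when out). Can be pinched across its diameter from above, its axes are those of the box.
- lamp_knob (a joint): travel of the lamp knob in m: 0 home (lamp off), grows along the box's -x as it is pulled, 0.018 at its outer end stop (lamp on), where it starts. It stays where it is left; moving it takes about 4 to 5 N.
- blue_bottle: bystander: amber bottle with blue cap, 72 dia x 150 high mm; origin at the centre of its underside. To be left alone.
- clear_jar: bystander: clear jar, 56 dia x 90 high mm; origin at the centre of its underside. To be left alone.
- beaker: bystander: open clear beaker, 72 dia x 90 high mm; origin at the centre of its underside. To be left alone.
- squat_flask: bystander: clear bottle with white cap, 64 dia x 90 high mm; origin at the centre of its underside. To be left alone.
- marker: bystander: orange and black marker pen lying flat, 100 x 14 x 14 mm; origin at the centre of its underside. To be left alone.
- dish: bystander: covered round culture dish, 60 dia x 12 high mm; origin at the centre of its underside. To be left alone.

How it is judged:
On the way, in this order (a step that is already met when the one before it is completed fails the run):
1. the lamp left burning is switched off: the knob is pushed fully home (value of joint lamp_knob below 0.003 m), for 0.2 s.
2. every cassette present leans in a bay, released, with the lamp knob home (z of cassette_a in the frame of panel between 0.004 and 0.0125 m and x of each of cassette_a, cassette_b, cassette_c, cassette_d, cassette_e in the frame of panel below 0.007 m and angle between the z axis of each of cassette_a, cassette_b, cassette_c, cassette_d, cassette_e and the z axis of panel, either way round below 0.12 rad and angle between the x axis of each of cassette_a, cassette_b, cassette_c, cassette_d, cassette_e and the x axis of panel, either way round below 0.14 rad and (distance between cassette_a and bay0 below 0.014 m or distance between cassette_a and bay1 below 0.014 m or distance between cassette_a and bay2 below 0.014 m or distance between cassette_a and bay3 below 0.014 m or distance between cassette_a and bay4 below 0.014 m) and linear speed of each of cassette_a, cassette_b, cassette_c, cassette_d, cassette_e below 0.02 m/s and z of cassette_b in the frame of panel between 0.004 and 0.0125 m and (distance between cassette_b and bay0 below 0.014 m or distance between cassette_b and bay1 below 0.014 m or distance between cassette_b and bay2 below 0.014 m or distance between cassette_b and bay3 below 0.014 m or distance between cassette_b and bay4 below 0.014 m) and z of cassette_c in the frame of panel between 0.004 and 0.0125 m and (distance between cassette_c and bay0 below 0.014 m or distance between cassette_c and bay1 below 0.014 m or distance between cassette_c and bay2 below 0.014 m or distance between cassette_c and bay3 below 0.014 m or distance between cassette_c and bay4 below 0.014 m) and z of cassette_d in the frame of panel between 0.004 and 0.0125 m and (distance between cassette_d and bay0 below 0.014 m or distance between cassette_d and bay1 below 0.014 m or distance between cassette_d and bay2 below 0.014 m or distance between cassette_d and bay3 below 0.014 m or distance between cassette_d and bay4 below 0.014 m) and z of cassette_e in the frame of panel between 0.004 and 0.0125 m and (distance between cassette_e and bay0 below 0.014 m or distance between cassette_e and bay1 below 0.014 m or distance between cassette_e and bay2 below 0.014 m or distance between cassette_e and bay3 below 0.014 m or distance between cassette_e and bay4 below 0.014 m) and value of joint lamp_knob below 0.003 m and contact force between the fingers and anything else below 0.1 N), for 0.3 s.
3. the knob stands fully out, hand off, for five seconds while every cassette leans in its bay (z of cassette_a in the frame of panel between 0.004 and 0.0125 m and x of each of cassette_a, cassette_b, cassette_c, cassette_d, cassette_e in the frame of panel below 0.007 m and angle between the z axis of each of cassette_a, cassette_b, cassette_c, cassette_d, cassette_e and the z axis of panel, either way round below 0.12 rad and angle between the x axis of each of cassette_a, cassette_b, cassette_c, cassette_d, cassette_e and the x axis of panel, either way round below 0.14 rad and (distance between cassette_a and bay0 below 0.014 m or distance between cassette_a and bay1 below 0.014 m or distance between cassette_a and bay2 below 0.014 m or distance between cassette_a and bay3 below 0.014 m or distance between cassette_a and bay4 below 0.014 m) and linear speed of each of cassette_a, cassette_b, cassette_c, cassette_d, cassette_e below 0.02 m/s and z of cassette_b in the frame of panel between 0.004 and 0.0125 m and (distance between cassette_b and bay0 below 0.014 m or distance between cassette_b and bay1 below 0.014 m or distance between cassette_b and bay2 below 0.014 m or distance between cassette_b and bay3 below 0.014 m or distance between cassette_b and bay4 below 0.014 m) and z of cassette_c in the frame of panel between 0.004 and 0.0125 m and (distance between cassette_c and bay0 below 0.014 m or distance between cassette_c and bay1 below 0.014 m or distance between cassette_c and bay2 below 0.014 m or distance between cassette_c and bay3 below 0.014 m or distance between cassette_c and bay4 below 0.014 m) and z of cassette_d in the frame of panel between 0.004 and 0.0125 m and (distance between cassette_d and bay0 below 0.014 m or distance between cassette_d and bay1 below 0.014 m or distance between cassette_d and bay2 below 0.014 m or distance between cassette_d and bay3 below 0.014 m or distance between cassette_d and bay4 below 0.014 m) and z of cassette_e in the frame of panel between 0.004 and 0.0125 m and (distance between cassette_e and bay0 below 0.014 m or distance between cassette_e and bay1 below 0.014 m or distance between cassette_e and bay2 below 0.014 m or distance between cassette_e and bay3 below 0.014 m or distance between cassette_e and bay4 below 0.014 m) and value of joint lamp_knob above 0.015 m and contact force between the fingers and anything else below 0.1 N), for 4.8 s.
4. the knob is pushed fully home (value of joint lamp_knob below 0.003 m), for 0.2 s.
At the end, for the whole second after the job is handed in: Every cassette present leans at rest in a bay of its own: centre within 14 mm of a bay's point, lower edge within 7 mm of the ledge, back on the pad (no more than 4 mm off it), face within 0.12 rad of the slope and long axis within 0.14 rad of up-slope; the lamp knob is home within 3 mm (z of cassette_a in the frame of panel between 0.004 and 0.0125 m and x of each of cassette_a, cassette_b, cassette_c, cassette_d, cassette_e in the frame of panel below 0.007 m and angle between the z axis of each of cassette_a, cassette_b, cassette_c, cassette_d, cassette_e and the z axis of panel, either way round below 0.12 rad and angle between the x axis of each of cassette_a, cassette_b, cassette_c, cassette_d, cassette_e and the x axis of panel, either way round below 0.14 rad and (distance between cassette_a and bay0 below 0.014 m or distance between cassette_a and bay1 below 0.014 m or distance between cassette_a and bay2 below 0.014 m or distance between cassette_a and bay3 below 0.014 m or distance between cassette_a and bay4 below 0.014 m) and linear speed of each of cassette_a, cassette_b, cassette_c, cassette_d, cassette_e below 0.02 m/s and z of cassette_b in the frame of panel between 0.004 and 0.0125 m and (distance between cassette_b and bay0 below 0.014 m or distance between cassette_b and bay1 below 0.014 m or distance between cassette_b and bay2 below 0.014 m or distance between cassette_b and bay3 below 0.014 m or distance between cassette_b and bay4 below 0.014 m) and z of cassette_c in the frame of panel between 0.004 and 0.0125 m and (distance between cassette_c and bay0 below 0.014 m or distance between cassette_c and bay1 below 0.014 m or distance between cassette_c and bay2 below 0.014 m or distance between cassette_c and bay3 below 0.014 m or distance between cassette_c and bay4 below 0.014 m) and z of cassette_d in the frame of panel between 0.004 and 0.0125 m and (distance between cassette_d and bay0 below 0.014 m or distance between cassette_d and bay1 below 0.014 m or distance between cassette_d and bay2 below 0.014 m or distance between cassette_d and bay3 below 0.014 m or distance between cassette_d and bay4 below 0.014 m) and z of cassette_e in the frame of panel between 0.004 and 0.0125 m and (distance between cassette_e and bay0 below 0.014 m or distance between cassette_e and bay1 below 0.014 m or distance between cassette_e and bay2 below 0.014 m or distance between cassette_e and bay3 below 0.014 m or distance between cassette_e and bay4 below 0.014 m) and value of joint lamp_knob below 0.003 m); the robot touches nothing.
It fails at once if a bystander (bottle, jar, beaker, flask, marker or dish) is moved by more than 4 cm (distance of any of blue_bottle, clear_jar, beaker, squat_flask, marker, dish from where it was at the start of the episode above 0.04 m).
Of cassette_a, cassette_b, cassette_c, cassette_d, cassette_e only 4 to 5 are there at a start; the rules pass over those that are not, and their reading is None.
At some moment in a run one of cassette_a, cassette_b, cassette_c, cassette_d, cassette_e may be knocked a few centimetres aside while the robot is not near it.
Once in a run the grip may slacken for a moment while it holds something.
It also fails if it takes over 208 s, if anything falls off the work surface, if the arm or the gripper's body presses on something with over 40 N, if the wrist force passes 120 N, or if a joint passes its speed limit or range.

## Working session

There is one attempt and no reset: what is moved stays moved. The work goes in short steps, Python scripts to look and compute and a tool call to move; the robot and the scene stay as the last step left them, time stands still between calls to the robot, and variables do not carry over. Pictures are saved under pics/ and viewed, and the job is handed in when it is done.

Besides the shell and the picture viewer there is one more tool, called after "Request:" as name(argument=value, ...), one argument or row to a line, values as JSON. apply_moves: Moves the arm, as the interface text tells. Its arguments: {"type":"object","properties":{"increments":{"type":"array","items":{"type":"array"}},"gripper":{"type":"number"}},"required":["increments"]}

```bash
ls; mkdir -p pics; cat > h.py <<'E'
from cell import ctrl
import numpy as np, cv2
from scipy.spatial.transform import Rotation as Ro
def snap(n,f):
    m=ctrl.camera_model(n); im=ctrl.camera(n); cv2.imwrite('pics/'+f+'.png',im[:,:,::-1]); return im,m
def cast(m,uv,z=0.0):
    K,R,t=map(np.array,(m['K'],m['R'],m['t'])); uv=np.atleast_2d(uv).astype(float)
    d=(np.linalg.inv(K)@np.c_[uv,np.ones(len(uv))].T); d=R.T@d; c=-R.T@t
    s=(z-c[2])/d[2]; return (c[:,None]+s*d).T
def proj(m,X):
    K,R,t=map(np.array,(m['K'],m['R'],m['t'])); p=K@(R@np.atleast_2d(X).T+t[:,None]); return (p[:2]/p[2]).T
E
python3 - <<'E'
from h import *
for n in ('scene','top','wrist'):
    im,m=snap(n,n+'0'); print(n,np.round(m['K'],1).tolist(),np.round(m['R'],3).tolist(),np.round(m['t'],3).tolist())
print(ctrl.get_obs(),ctrl.nose_length)
E
```

```text
pics
scene [[486.6, 0.0, 325.1], [0.0, 486.6, 198.2], [0.0, 0.0, 1.0]] [[-0.793, 0.609, 0.015], [0.465, 0.621, -0.632], [-0.394, -0.494, -0.775]] [0.41, -0.186, 1.784]
top [[483.1, 0.0, 325.7], [0.0, 483.1, 198.6], [0.0, 0.0, 1.0]] [[-0.009, -1.0, -0.006], [-0.992, 0.01, -0.13], [0.13, 0.005, -0.992]] [0.021, 0.543, 1.294]
wrist [[348.1, 0.0, 315.1], [0.0, 348.1, 199.5], [0.0, 0.0, 1.0]] [[0.251, -0.968, -0.003], [-0.923, -0.24, 0.3], [-0.291, -0.073, -0.954]] [-0.598, -0.04, 0.379]
{'time': 0.15, 'joint_pos': array([-1.43208849e+00,  3.59328846e-01,  1.51119071e+00, -2.56557058e-05,
        1.27254047e+00, -1.15088202e-01]), 'qd': array([ 7.55082613e-04, -2.02414440e-05, -2.45881937e-03,  3.56741632e-04,
        7.53696360e-05, -9.50894903e-04]), 'effort': array([-5.94870053e-04, -5.28029752e+01, -2.78929693e+01, -2.37889681e-04,
        8.21386348e-03, -9.51772165e-06]), 'position': array([ 0.15056879, -0.58027745,  0.25565044]), 'ee_rot': array([-7.33491281e-04,  9.91958500e-01,  1.26561432e-01, -2.09223956e-05]), 'force': array([ 0.45234498, -0.12166025, -0.1016771 ]), 'ft_torque': array([ 0.03202632,  0.03138023, -0.01615625]), 'width': 0.08529795758217401} 0.025
```

View pics/top0.png

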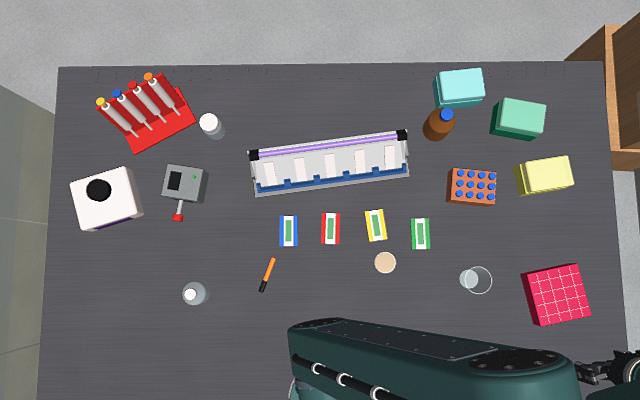

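View pics/scene0.png

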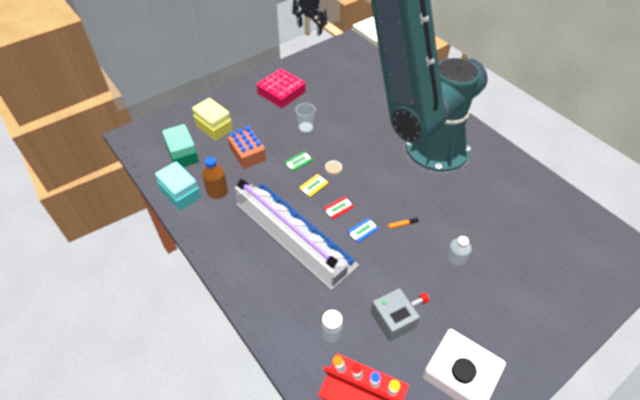

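The top view shows cassettes blue (288,231), red (331,228), yellow (375,225) and green (420,233). The stand is at (330,163), the lamp box at (185,183) and the red knob at (178,216). No orange cassette is visible. Next I'll measure these.

```bash
cat >> h.py <<'E'
def cassettes(im,m,z=0.007,lo=None):
    """per-cassette: bright-white+colour blob -> minAreaRect cast to plane"""
    hsv=cv2.cvtColor(im,cv2.COLOR_RGB2HSV)
    mask=((hsv[...,2]>140)).astype(np.uint8)
    n,lab,st,ce=cv2.connectedComponentsWithStats(mask)
    out=[]
    for i in range(1,n):
        if st[i,4]<60: continue
        ys,xs=np.where(lab==i)
        c=cv2.findContours((lab==i).astype(np.uint8),cv2.RETR_EXTERNAL,cv2.CHAIN_APPROX_NONE)[0][0][:,0]
        P=cast(m,c,z)[:,:2].astype(np.float32)
        r=cv2.minAreaRect((P*1000).astype(np.float32))
        out.append((ce[i].round(0),st[i,4],np.round(r[0],1),np.round(r[1],1),round(r[2],1)))
    return out
E
python3 - <<'E'
from h import *
im=cv2.imread('pics/top0.png')[:,:,::-1].copy(); m=ctrl.camera_model('top')
for o in cassettes(im,m):
    if 250<o[0][0]<450 and 120<o[0][1]<310: print(o)
big=cv2.resize(im[110:310,150:450],None,fx=2.6,fy=2.6,interpolation=cv2.INTER_CUBIC); cv2.imwrite('pics/top0b.png',big[:,:,::-1])
for nm,uv,z in [('knobcap',(178,217),.045),('boxtop c',(186,180),.07),('marker',(267,275),.01),('dish',(385,262),.012),('beaker',(476,280),.0),('flask',(194,294),.05),('bottle',(438,125),.1)]:
    print(nm,cast(m,uv,z).round(3))
E
```

```text
(array([329., 162.]), np.int32(6742), array([649.5,   4.9]), array([137. , 448.3]), 7.3)
(array([376., 225.]), np.int32(580), array([ 471.4, -122.3]), array([86. , 52.4]), 8.0)
(array([330., 228.]), np.int32(576), array([464.1,   5.1]), array([50.4, 83.7]), 89.4)
(array([288., 230.]), np.int32(581), array([458.4, 122.4]), array([50.4, 86.5]), 89.9)
(array([420., 233.]), np.int32(555), array([ 447.8, -245. ]), array([50. , 83.4]), 89.5)
(array([385., 262.]), np.int32(372), array([ 368.6, -144.5]), array([58.2, 54.8]), 89.5)
(array([269., 269.]), np.int32(122), array([352.8, 174.3]), array([13.3, 67.8]), 69.0)
knobcap [[0.495 0.419 0.045]]
boxtop c [[0.593 0.392 0.07 ]]
marker [[0.336 0.18  0.01 ]]
dish [[ 0.369 -0.145  0.012]]
beaker [[ 0.317 -0.396 -0.   ]]
flask [[0.289 0.368 0.05 ]]
bottle [[ 0.729 -0.285  0.1  ]]
```

View pics/top0b.png

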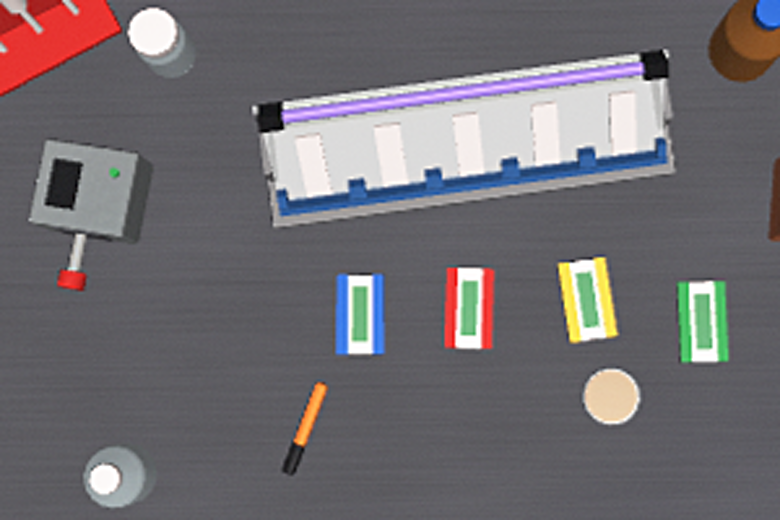

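Request:
apply_moves(
  increments=[
    [[45,-24.5,-5.5],[0,0,0]],
    [[45,-24.5,-5.5],[0,0,0]],
    [[45,-24.5,-5.5],[0,0,0]],
    [[45,-24.5,-5.5],[0,0,0]],
    [[45,-24.5,-5.5],[0,0,0]],
    [[45,-24.5,-5.5],[0,0,0]],
    [[45,-24.5,-5.5],[0,0,0]],
    [[45,-24.5,-5.5],[0,0,0]],
  ],
)

```text
time: 1.15
position: [0.4509, -0.2993, 0.3003]
ee_rot: [-0.0, 0.992, 0.127, -0.0]
force: [0.1, 0.3, -0.6]
width: 0.0857
```

Request:
apply_moves(
  increments=[
    [[15,-57,0],[0,0,0]],
    [[15,-57,0],[0,0,0]],
    [[15,-57,0],[0,0,0]],
    [[15,-57,0],[0,0,0]],
    [[15,-57,0],[0,0,0]],
    [[15,-57,0],[0,0,0]],
    [[15,-57,0],[0,0,0]],
    [[15,-57,0],[0,0,0]],
    [[15,-57,0],[0,0,0]],
    [[15,-57,0],[0,0,0]],
    [[0,0,0],[0,0,0]],
  ],
)

```text
time: 2.52
position: [0.4515, 0.2924, 0.3]
ee_rot: [-0.001, 0.992, 0.129, -0.0]
force: [0.6, 0.8, 0.2]
width: 0.0856
```

Request:
apply_moves(
  increments=[
    [[0,0,0],[0,0,8]],
    [[0,0,0],[0,0,8]],
    [[0,0,0],[0,0,7.5]],
    [[0,0,0],[0,0,0]],
    [[0,0,0],[0,0,0]],
  ],
)

```text
time: 3.15
position: [0.452, 0.288, 0.3003]
ee_rot: [0.0, 0.997, -0.077, -0.0]
force: [0.4, -0.0, -0.1]
width: 0.0856
```

```bash
python3 - <<'E'
from h import *
snap('wrist','w1'); snap('top','t1'); o=ctrl.get_obs(); print(o['time'],o['position'],o['joint_pos'].round(2), Ro.from_quat(np.roll(o['ee_rot'],-1)).as_matrix().round(3).tolist())
E
```

```text
3.25 [0.4519845  0.28835072 0.30031395] [0.44 0.23 1.59 0.   1.33 2.16] [[0.988, -0.155, -0.0], [-0.155, -0.988, -0.0], [-0.0, 0.0, -1.0]]
```

View pics/w1.png

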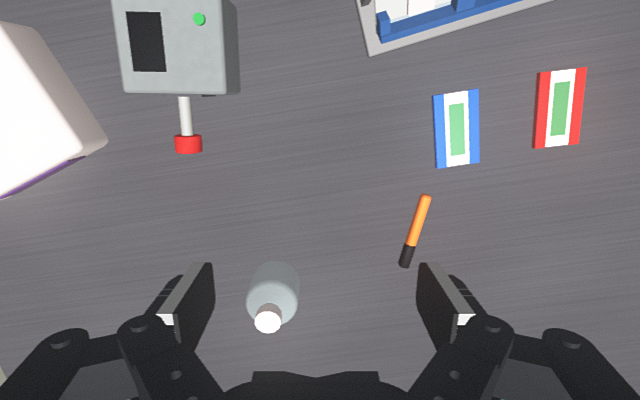

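View pics/t1.png

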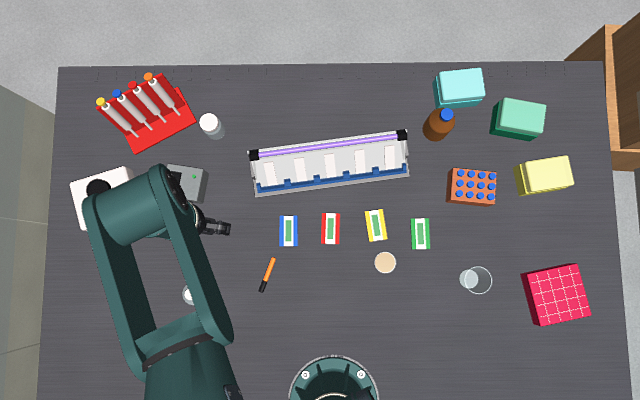

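The orange cassette is absent, so there are four. In the wrist view the knob cap is at (188,144), the box front corners at (124,93) and (240,95), and the blue cassette at (457,128).

```bash
cat >> h.py <<'E'
def obs():
    o=ctrl.get_obs(); return o, np.array(o['position']), Ro.from_quat(np.roll(o['ee_rot'],-1))
def to(target,pr=True):
    o,p,R=obs(); d=R.inv().apply(np.array(target)-p)*1000
    if pr: print('tool shift mm',d.round(1),'now',p.round(4))
    return d
E
python3 - <<'E'
from h import *
im=cv2.imread('pics/w1.png')[:,:,::-1].copy(); m=ctrl.camera_model('wrist')
hsv=cv2.cvtColor(im,cv2.COLOR_RGB2HSV)
mk=((hsv[...,1]>150)&(hsv[...,2]>80)&((hsv[...,0]<8)|(hsv[...,0]>172))).astype(np.uint8); mk[:, 300:]=0; mk[:100]=0;mk[200:]=0
ys,xs=np.where(mk); print(xs.min(),xs.max(),ys.min(),ys.max(),len(xs))
for y in range(ys.min(),ys.max()+1,3): 
    q=xs[ys==y]; print(y,q.min(),q.max(),cast(m,[[ (q.min()+q.max())/2,y]],.045).round(4)[0], end=' ')
print()
print('front top corners',cast(m,[[124,93],[240,95]],.07), cast(m,[[184,97],[186,134]],.045))
print('C:', -np.array(m['R']).T@np.array(m['t']))
for z in (.045,.059): print(z,cast(m,[[188,ys.min()],[188,ys.max()]],z))
im2=cv2.imread('pics/t1.png')[:,:,::-1].copy(); mt=ctrl.camera_model('top')
print('led/top corner',cast(mt,[[208,170],[203,201]],.07))
E
python3 - <<'E'
import cv2
im=cv2.imread('pics/w1.png'); cv2.imwrite('pics/w1k.png',cv2.resize(im[0:200,100:270],None,fx=3,fy=3,interpolation=cv2.INTER_CUBIC))
E
```

```text
174 201 134 153 459
134 194 194 [0.5024 0.411  0.045 ] 137 174 200 [0.5005 0.4192 0.045 ] 140 175 200 [0.4973 0.4195 0.045 ] 143 175 200 [0.4943 0.4203 0.045 ] 146 175 201 [0.4911 0.4206 0.045 ] 149 175 201 [0.488  0.4215 0.045 ] 152 177 197 [0.485  0.4234 0.045 ] 
front top corners [[0.551958   0.4580156  0.07      ]
 [0.53308431 0.34913223 0.07      ]] [[0.54049611 0.41147919 0.045     ]
 [0.50372551 0.4193925  0.045     ]]
C: [0.52668622 0.27727541 0.41692191]
0.045 [[0.50339877 0.41730172 0.045     ]
 [0.48376278 0.42261993 0.045     ]]
0.059 [[0.50427536 0.41203081 0.059     ]
 [0.48537852 0.41714882 0.059     ]]
led/top corner [[0.61960431 0.33362547 0.07      ]
 [0.53521384 0.34514328 0.07      ]]
```

View pics/w1k.png

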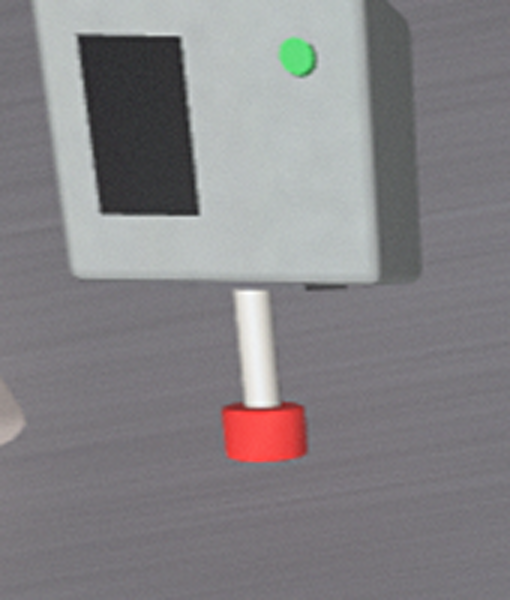

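```bash
python3 - <<'E'
from h import *
to([.494,.420,.15]); to([.494,.420,.049])
E
```

```text
tool shift mm [  21.2 -136.6  150.3] now [0.452  0.2884 0.3003]
tool shift mm [  21.2 -136.6  251.3] now [0.452  0.2884 0.3003]
```

Request:
apply_moves(
  increments=[
    [[5.3,-34.2,37.5],[0,0,1]],
    [[5.3,-34.2,37.5],[0,0,0]],
    [[5.3,-34.2,37.5],[0,0,0]],
    [[5.3,-34.2,37.5],[0,0,0]],
    [[0,0,25],[0,0,0]],
    [[0,0,25],[0,0,0]],
    [[0,0,25],[0,0,0]],
    [[0,0,15],[0,0,0]],
    [[0,0,11],[0,0,0]],
    [[0,0,0],[0,0,0]],
    [[0,0,0],[0,0,0]],
  ],
)

```text
time: 4.62
position: [0.4965, 0.4204, 0.0502]
ee_rot: [-0.0, 0.996, -0.087, 0.001]
force: [-0.6, 0.2, 0.2]
width: 0.0858
```

```bash
python3 - <<'E'
from h import *
snap('wrist','w2');to([.494,.420,.049])
E
```

```text
tool shift mm [-2.4  0.9  1.3] now [0.4966 0.4205 0.0503]
```

View pics/w2.png

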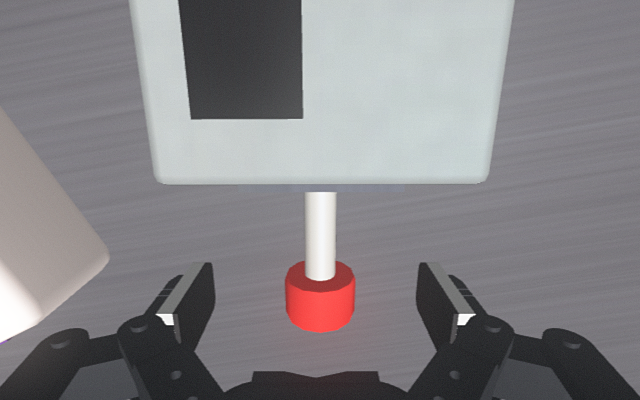

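The cap is centred between the fingers at (320,300). I'll close on it and push.

Request:
apply_moves(
  increments=[
    [[0,0,0],[0,0,0]],
    [[0,0,0],[0,0,0]],
    [[0,0,0],[0,0,0]],
    [[0,0,0],[0,0,0]],
    [[0,0,0],[0,0,0]],
    [[0,0,0],[0,0,0]],
  ],
  gripper=255,
)

```text
time: 5.42
position: [0.4956, 0.419, 0.0498]
ee_rot: [0.001, 0.996, -0.086, -0.0]
force: [-1.4, -4.0, 4.7]
width: 0.0263
```

Request:
apply_moves(
  increments=[
    [[4,0,0],[0,0,0]],
    [[4,0,0],[0,0,0]],
    [[4,0,0],[0,0,0]],
    [[3,0,0],[0,0,0]],
    [[0,0,0],[0,0,0]],
  ],
)

```text
time: 6.05
position: [0.5097, 0.4165, 0.0498]
ee_rot: [0.001, 0.996, -0.086, -0.001]
force: [-3.0, -3.5, 7.3]
width: 0.0263
```

Request:
apply_moves(
  increments=[
    [[2,0,0],[0,0,0]],
    [[1,0,0],[0,0,0]],
    [[1,0,0],[0,0,0]],
    [[0,0,0],[0,0,0]],
  ],
)

```text
time: 6.55
position: [0.513, 0.4159, 0.0498]
ee_rot: [0.001, 0.996, -0.086, -0.001]
force: [-4.5, -1.8, 7.5]
width: 0.0265
```

Request:
apply_moves(
  increments=[
    [[1,0,0],[0,0,0]],
    [[1,0,0],[0,0,0]],
    [[0,0,0],[0,0,0]],
    [[0,0,0],[0,0,0]],
  ],
)

```text
time: 7.05
position: [0.5131, 0.4159, 0.0497]
ee_rot: [0.001, 0.996, -0.087, -0.003]
force: [-9.4, -1.5, 10.1]
width: 0.026
```

The knob travelled about 18 mm and the force then rose, so it's at the home stop. Release and rise.

Request:
apply_moves(
  increments=[
    [[-1.5,0,0],[0,0,0]],
    [[0,0,0],[0,0,0]],
    [[0,0,0],[0,0,0]],
    [[0,0,0],[0,0,0]],
    [[0,0,0],[0,0,0]],
    [[0,0,-20],[0,0,0]],
    [[0,0,-40],[0,0,0]],
    [[0,0,-50],[0,0,0]],
    [[0,0,-50],[0,0,0]],
    [[0,0,-50],[0,0,0]],
    [[0,0,-40],[0,0,0]],
  ],
  gripper=0,
)

```text
time: 8.43
position: [0.5154, 0.4168, 0.3037]
ee_rot: [-0.001, 0.996, -0.087, 0.001]
force: [0.5, -0.3, -0.1]
width: 0.0851
```

```bash
python3 - <<'E'
from h import *
im,m=snap('wrist','w3');to([.46,.03,.28])
hsv=cv2.cvtColor(im,cv2.COLOR_RGB2HSV)
print(cast(m,[[320,144]],.045))
E
```

```text
tool shift mm [ 10.3 392.5  26.4] now [0.5174 0.4182 0.3095]
[[0.53495574 0.40962514 0.045     ]]
```

View pics/w3.png

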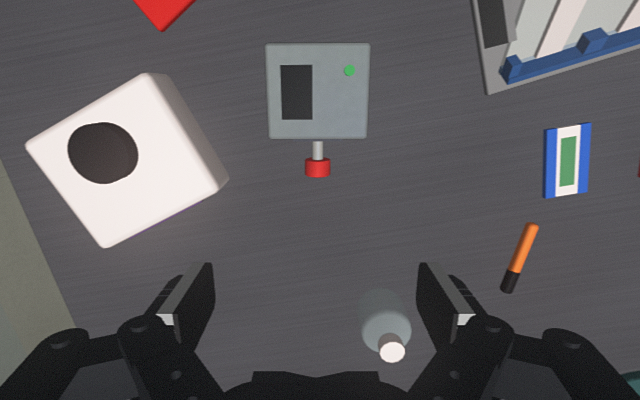

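The knob is home: its cap at (317,167) sits close to the box. Next I'll move over the middle to view the stand and cassettes.

Request:
apply_moves(
  increments=[
    [[1,40,0],[0,0,0]],
    [[1,40,0],[0,0,0]],
    [[1,40,-6],[0,0,0]],
    [[1,40,-6],[0,0,0]],
    [[1,40,-6],[0,0,0]],
    [[1,40,-6],[0,0,0]],
    [[1,40,-6],[0,0,0]],
    [[1,40,-6],[0,0,-5.7]],
    [[0,35,0],[0,0,-5.7]],
    [[0,20,0],[0,0,-5.6]],
    [[0,0,0],[0,0,0]],
    [[0,0,0],[0,0,0]],
  ],
)

```text
time: 9.98
position: [0.4655, 0.0457, 0.3359]
ee_rot: [-0.0, 0.998, 0.06, 0.0]
force: [0.5, 0.3, -0.8]
width: 0.0855
```

```bash
python3 - <<'E'
from h import *
im,m=snap('wrist','w4');o,p,R=obs();print(p,o['joint_pos'].round(2),R.as_matrix().round(3).tolist())
E
```

```text
[0.46552389 0.04591611 0.33575003] [-0.05  0.09  1.66  0.    1.38  1.4 ] [[0.993, 0.122, 0.001], [0.122, -0.993, 0.001], [0.001, -0.0, -1.0]]
```

View pics/w4.png

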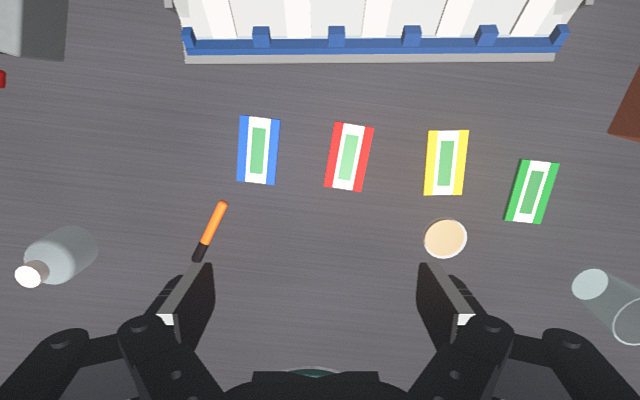

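Request:
apply_moves(
  increments=[
    [[30,0,-10],[0,0,0]],
    [[30,0,-10],[0,0,0]],
    [[30,0,-10],[0,0,0]],
    [[30,0,-10],[0,0,0]],
    [[0,0,0],[0,0,0]],
    [[0,0,0],[0,0,0]],
  ],
)

```text
time: 10.78
position: [0.5838, 0.0606, 0.3748]
ee_rot: [-0.0, 0.998, 0.062, -0.001]
force: [-0.8, -0.4, -0.3]
width: 0.0854
```

```bash
python3 - <<'E'
from h import *
im,m=snap('wrist','w5');o,p,R=obs();print(p,o['joint_pos'].round(2))
import pickle; pickle.dump(m,open('w5.pkl','wb'))
E
```

```text
[0.58349036 0.06044318 0.37480814] [-0.01  0.26  1.37  0.    1.52  1.43]
```

View pics/w5.png

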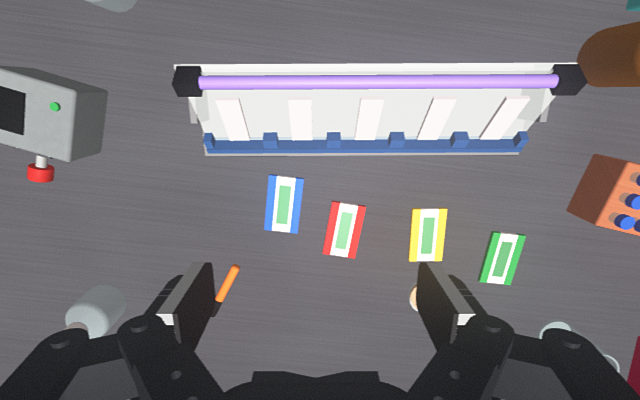

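```bash
python3 - <<'E'
from h import *
im=cv2.imread('pics/w5.png')
cv2.imwrite('pics/w5a.png',cv2.resize(im[60:170,170:370],None,fx=4,fy=4,interpolation=cv2.INTER_CUBIC))
cv2.imwrite('pics/w5b.png',cv2.resize(im[60:170,360:560],None,fx=4,fy=4,interpolation=cv2.INTER_CUBIC))
for x in range(285,320,3): print(im[120,x])
E
```

```text
[236 239 238]
[235 238 237]
[248 250 253]
[248 249 252]
[248 249 252]
[248 249 252]
[248 250 252]
[248 249 252]
[248 250 252]
[226 229 230]
[237 237 237]
[235 238 236]
```

View pics/w5a.png

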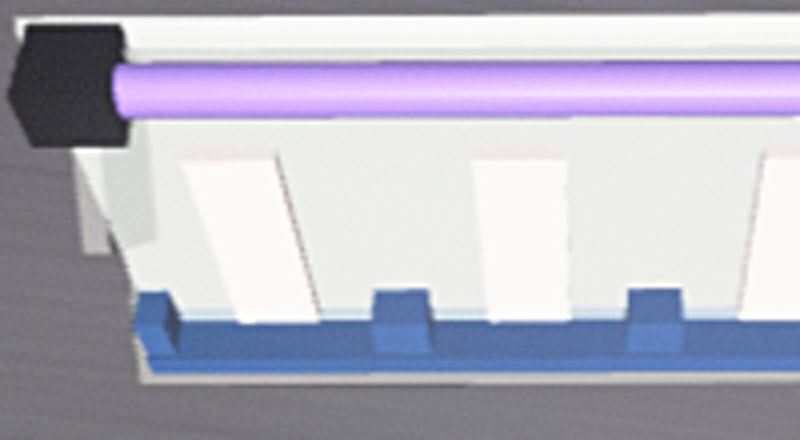

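View pics/w5b.png

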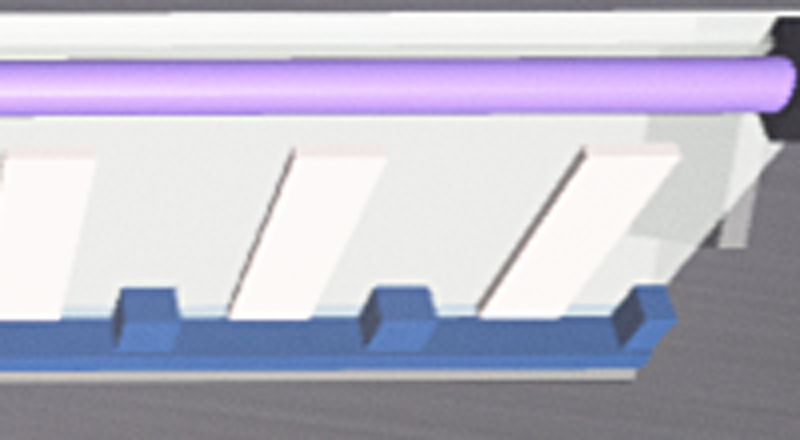

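```bash
python3 - <<'E'
from h import *
import pickle; m=pickle.load(open('w5.pkl','rb'))
ox,oy=170,60
up=[(183,158,0),(278,156,0),(474,158,0),(566,158,0),(5,156,1),(95,156,1),(295,156,1),(385,156,1),(583,155,1),(680,155,1)]
lo=[(238,322,0),(319,322,0),(490,322,0),(570,321,0),(738,321,0),(62,320,1),(228,319,1),(313,319,1),(478,318,1),(562,318,1)]
f=lambda L:np.array([((170 if k==0 else 360)+a/4-.4,60+b/4-.4) for a,b,k in L])
ys=np.array([164+13,164-13,82+13,82-13,13,-13,-82+13,-82-13,-164+13,-164-13])
s=2**-.5
U=cast(m,f(up),.055+.042*s)[:,:2]*1000; Lw=cast(m,f(lo),.055-.032*s)[:,:2]*1000
def fit(W,M):
    wc,mc=W.mean(0),M.mean(0); A=(M-mc).T@(W-wc); u,_,vt=np.linalg.svd(A); R=vt.T@np.diag([1,np.linalg.det(vt.T@u.T)])@u.T
    t=wc-R@mc; r=W-(M@R.T+t); return t,np.degrees(np.arctan2(R[1,0],R[0,0])),r
MU=np.c_[np.full(10,32*s),ys]; ML=np.c_[np.full(10,-42*s),ys]
for W,M in ((U,MU),(Lw,ML),(np.r_[U,Lw],np.r_[MU,ML])):
    t,a,r=fit(W,M); print(t.round(1),a.round(2)); print(r.round(1).tolist())
# top view check using pad centroids
im=cv2.imread('pics/top0.png')[:,:,::-1]; mt=ctrl.camera_model('top')
mask=((im.min(2)>225)).astype(np.uint8); mask[:140]=0; mask[200:]=0
n,lab,st,ce=cv2.connectedComponentsWithStats(mask)
for i in range(1,n):
    if st[i,4]>80 and 250<ce[i][0]<410: print(ce[i].round(1),st[i,4],(cast(mt,ce[i],.0585)*1000).round(1))
for o in cassettes(cv2.imread('pics/w5.png')[:,:,::-1].copy(),m):
    if 260<o[0][0]<530 and 170<o[0][1]<290: print(o)
E
```

```text
[634.4   3.8] 7.2
[[0.0, -1.0], [0.6, -1.6], [-0.2, -0.7], [-0.2, -0.5], [0.2, -0.3], [0.0, 0.4], [-0.1, 0.4], [-0.2, 1.1], [-0.1, 1.7], [-0.0, 0.6]]
[633.9   3.2] 7.33
[[0.1, 0.6], [0.0, 0.0], [-0.2, -0.1], [0.1, -0.3], [-0.3, 0.6], [0.1, -0.9], [0.0, 0.8], [0.1, -1.1], [-0.0, 0.9], [0.0, -0.5]]
[634.1   3.5] 7.29
[[0.6, -0.7], [1.1, -1.3], [0.2, -0.4], [0.1, -0.3], [0.4, -0.0], [0.3, 0.7], [0.1, 0.6], [-0.1, 1.4], [-0.1, 2.0], [-0.1, 0.8], [-0.3, 0.3], [-0.3, -0.3], [-0.5, -0.4], [-0.2, -0.6], [-0.5, 0.3], [-0.1, -1.2], [-0.2, 0.5], [-0.1, -1.4], [-0.2, 0.7], [-0.1, -0.8]]
[389.5 157.1] 214 [[ 652.5 -159.2   58.5]]
[359.7 161.4] 215 [[641.6 -77.5  58.5]]
[329.9 165.4] 220 [[631.2   3.9  58.5]]
[299.9 169.4] 225 [[621.   85.7  58.5]]
[270.  173.6] 219 [[610.2 167.3  58.5]]
(array([283., 204.]), np.int32(2020), array([493.2,  98.4]), array([52.7, 87.1]), 89.9)
(array([343., 229.]), np.int32(1900), array([463.8,   4.6]), array([52.8, 87.7]), 87.7)
(array([427., 234.]), np.int32(1899), array([ 471.7, -122.1]), array([87. , 53.2]), 7.7)
(array([502., 258.]), np.int32(1688), array([ 447.2, -244.8]), array([87.2, 51.4]), 0.8)
```

The panel origin fits at (634.1, 3.5) mm with yaw 7.3°, and the top view agrees to about 0.6 mm. The blue cassette has been knocked and is now at (493, 98). I'll go to blue.

```bash
cat >> h.py <<'E'
YAW=np.radians(7.29); P0=np.array([.6341,.0035,.055]); s2=2**-.5
c_,s_=np.cos(YAW),np.sin(YAW)
PX=np.array([c_*s2,s_*s2,s2]); PY=np.array([-s_,c_,0]); PZ=np.array([-c_*s2,-s_*s2,s2])
PR=np.c_[PX,PY,PZ]
TR=np.c_[PX,-PY,-PZ]   # tool orientation for placing
def pan(x,y,z): return P0+PR@np.array([x,y,z])
def inpan():
    o,p,R=obs(); print('t',round(o['time'],2),'TCP in panel mm',(PR.T@(p-P0)*1000).round(1),'w',round(o['width'],4),'f',o['force'].round(1),
      'rot to place (deg, tool)',np.degrees((R.inv()*Ro.from_matrix(TR)).as_rotvec()).round(1))
def topick(x,y,ang,z):
    o,p,R=obs(); h=np.degrees(np.arctan2(R.as_matrix()[1,0],R.as_matrix()[0,0])); print('turn about tool z',round(h-ang,1)); to([x,y,z])
E
python3 - <<'E'
from h import *
topick(.4932,.0984,-.1,.14)
for k in range(5): print(k,pan(0,(k-2)*.082,.0085).round(4))
E
```

```text
turn about tool z 7.2
tool shift mm [-84.5 -48.7 235. ] now [0.5835 0.0604 0.3748]
0 [ 0.6489 -0.1599  0.061 ]
1 [ 0.6385 -0.0786  0.061 ]
2 [0.6281 0.0027 0.061 ]
3 [0.6177 0.0841 0.061 ]
4 [0.6073 0.1654 0.061 ]
```

Request:
apply_moves(
  increments=[
    [[-17,-9.7,40],[0,0,0]],
    [[-17,-9.7,50],[0,0,0]],
    [[-17,-9.7,50],[0,0,0]],
    [[-17,-9.7,50],[0,0,0]],
    [[-17,-9.7,45],[0,0,7.2]],
    [[0,0,0],[0,0,0]],
    [[0,0,0],[0,0,0]],
  ],
)

```text
time: 11.7
position: [0.4959, 0.0975, 0.1419]
ee_rot: [-0.0, 1.0, -0.0, 0.001]
force: [0.2, -0.1, -0.5]
width: 0.0854
```

```bash
python3 - <<'E'
from h import *
im,m=snap('wrist','w6')
for o in cassettes(im,m): 
  if o[1]>1500 and 200<o[0][0]<430 and o[0][1]>100: print(o)
topick(.4932,.0984,-.1,.0235)
E
```

```text
(array([316., 195.]), np.int32(7264), array([493. ,  98.1]), array([51.2, 84.7]), 90.0)
turn about tool z 0.0
tool shift mm [ -4.1  -0.8 118.9] now [0.4968 0.0975 0.1424]
```

View pics/w6.png

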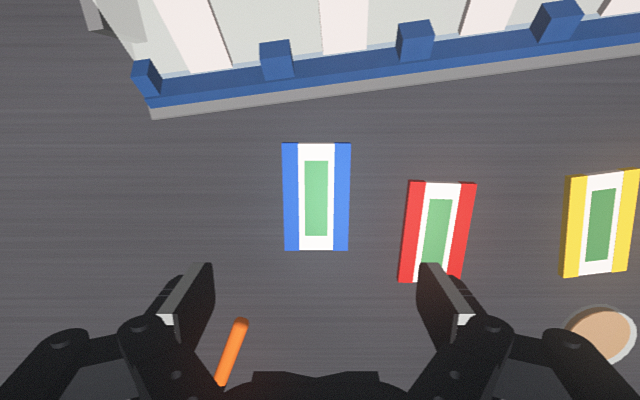

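Blue is confirmed at (493, 98) and aligned. Descend.

Request:
apply_moves(
  increments=[
    [[-4,-0.7,30],[0,0,0]],
    [[0,0,35],[0,0,0]],
    [[0,0,30],[0,0,0]],
    [[0,0,15],[0,0,0]],
    [[0,0,7],[0,0,0]],
    [[0,0,0],[0,0,0]],
    [[0,0,0],[0,0,0]],
  ],
)

```text
time: 12.62
position: [0.4912, 0.0984, 0.0242]
ee_rot: [-0.0, 1.0, -0.001, 0.001]
force: [-0.8, 0.3, -0.1]
width: 0.0853
```

```bash
python3 - <<'E'
from h import *
topick(.4930,.0982,0,.0235)
E
```

```text
turn about tool z -0.2
tool shift mm [1.8 0.2 0.7] now [0.4912 0.0984 0.0242]
```

Request:
apply_moves(
  increments=[
    [[1.5,0,0.5],[0,0,0]],
    [[0,0,0],[0,0,0]],
    [[0,0,0],[0,0,0]],
    [[0,0,0],[0,0,0]],
    [[0,0,0],[0,0,0]],
    [[0,0,0],[0,0,0]],
  ],
  gripper=255,
)

```text
time: 13.38
position: [0.4923, 0.0984, 0.0237]
ee_rot: [-0.0, 1.0, -0.001, 0.001]
force: [-1.6, -1.2, 9.3]
width: 0.0483
```

Request:
apply_moves(
  increments=[
    [[0,0,-10],[0,0,0]],
    [[0,0,-25],[0,0,0]],
    [[0,0,-40],[0,0,0]],
    [[0,0,-40],[0,0,0]],
    [[0,0,-30],[0,0,0]],
    [[0,0,0],[0,0,0]],
  ],
)

```text
time: 14.12
position: [0.4936, 0.0985, 0.1705]
ee_rot: [-0.0, 1.0, -0.001, 0.003]
force: [0.3, 0.3, -0.8]
width: 0.0477
```

```bash
python3 - <<'E'
from h import *
im,m=snap('wrist','w7')
E
```

```text
(no output)
```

View pics/w7.png

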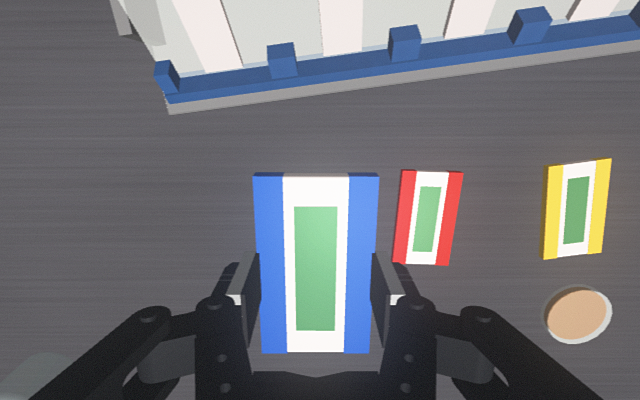

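Blue is held straight, from (255,175) to (370,350). Now tilt and go to a standoff in front of bay 3.

```bash
python3 - <<'E'
from h import *
inpan(); to(pan(.010,.082,.090))
E
```

```text
t 14.18 TCP in panel mm [-10.4 112.1 171.4] w 0.0479 f [-0.2  0.4 -0. ] rot to place (deg, tool) [ 2.9 44.8 -7.1]
tool shift mm [75.1 20.5 43.3] now [0.4924 0.0984 0.1689]
```

Request:
apply_moves(
  increments=[
    [[0,0,0],[0.58,8.96,-1.42]],
    [[0,0,0],[0.58,8.96,-1.42]],
    [[0,0,0],[0.58,8.96,-1.42]],
    [[0,0,0],[0.58,8.96,-1.42]],
    [[0,0,0],[0.58,8.96,-1.42]],
    [[0,0,0],[0,0,0]],
    [[0,0,0],[0,0,0]],
  ],
)

```text
time: 15.05
position: [0.4883, 0.1124, 0.1765]
ee_rot: [-0.051, 0.96, 0.056, 0.268]
force: [0.6, -0.3, 0.3]
width: 0.0474
```

```bash
python3 - <<'E'
from h import *
inpan(); to(pan(.010,.082,.070)); print(obs()[0]['joint_pos'].round(2))
E
```

```text
t 15.05 TCP in panel mm [ -6.6 126.5 178.4] w 0.0474 f [ 0.6 -0.3  0.3] rot to place (deg, tool) [-3.4 13.6 -2. ]
tool shift mm [42.9 49.6 98.5] now [0.4883 0.1124 0.1765]
[-0.    0.17  2.24  0.58  0.24  0.92]
```

The tilt stalled because joint 5 hit its 0.2 limit (j4=0 branch). Placing needs the flipped wrist (j4≈π). I'll fit the arm's kinematics from readings so I can plan that.

```bash
cat >> h.py <<'E'
import json
def log():
    o=ctrl.get_obs(); open('kin.jsonl','a').write(json.dumps(dict(q=list(map(float,o['joint_pos'])),p=list(map(float,o['position'])),r=list(map(float,o['ee_rot']))))+'\n')
E
python3 - <<'E'
from h import *
log()
open('kin.jsonl','a').write(json.dumps(dict(q=[-1.43208849,.359328846,1.51119071,-2.5657e-5,1.27254047,-.115088],p=[.15056879,-.58027745,.25565044],r=[-7.33491281e-04,9.91958500e-01,1.26561432e-01,-2.09223956e-05]))+'\n')
E
```

Request:
apply_moves(
  increments=[
    [[20,0,-20],[0,-8,0]],
    [[20,0,-20],[0,-8,0]],
    [[0,0,0],[0,0,0]],
  ],
)

```text
time: 15.42
position: [0.5099, 0.1181, 0.2262]
ee_rot: [-0.052, 0.984, 0.068, 0.158]
force: [-0.2, 0.1, 0.5]
width: 0.0478
```

```bash
python3 -c "
from h import *
log(); print(obs()[0]['joint_pos'])"
```

```text
[0.01449748 0.14531669 1.95695455 0.18034586 0.73503057 1.33211529]
```

Request:
apply_moves(
  increments=[
    [[0,0,-30],[0,-8,0]],
    [[0,0,-30],[0,-8,0]],
    [[0,0,-20],[0,0,0]],
    [[0,0,0],[0,0,0]],
  ],
)

```text
time: 15.92
position: [0.4906, 0.1096, 0.2998]
ee_rot: [-0.044, 0.996, 0.074, 0.017]
force: [0.5, -0.6, -1.3]
width: 0.048
```

```bash
python3 - <<'E'
from h import *
log(); print(obs()[0]['joint_pos'],obs()[1])
from scipy.optimize import least_squares
D=[json.loads(l) for l in open('kin.jsonl')]
rz=lambda a:Ro.from_rotvec([0,0,a]); ry=lambda a:Ro.from_rotvec([0,a,0])
def fk(q,k):
    a1,d1,a2,a3,d4,d6=k
    A=rz(q[0]); p=A.apply([a1,0,d1]); A=A*ry(q[1]); p=p+A.apply([0,0,a2]); A=A*ry(q[2]); p=p+A.apply([a3,0,d4]); A=A*rz(S4*q[3])*ry(q[4]); p=p+A.apply([0,0,d6]); A=A*rz(S6*q[5]+O6)
    return p,A
for S4 in (1,-1):
  for S6 in (1,-1):
    best=None
    for O6 in (0,np.pi/2,np.pi,-np.pi/2):
      e=max((fk(d['q'],[0]*6)[1].inv()*Ro.from_quat(np.roll(d['r'],-1))).magnitude() for d in D)
      if best is None or e<best[0]: best=(e,O6)
    O6=best[1]
    f=lambda k:np.concatenate([fk(d['q'],k)[0]-d['p'] for d in D])
    r=least_squares(f,[0,.3,.5,0,.5,.2]); print(S4,S6,best,np.abs(r.fun).max(),r.x.round(4))
E
```

```text
[0.01995508 0.15600338 1.68578211 0.09316448 1.27221492 1.4156849 ] [0.49057829 0.10962598 0.29982629]
1 1 (2.012947866298874e-07, 1.5707963267948966) 0.06825135763129532 [-0.3306  1.0173  0.8173  0.4294  0.8025  0.8868]
1 -1 (1.8009725280743814, 3.141592653589793) 0.06825135763129532 [-0.3306  1.0173  0.8173  0.4294  0.8025  0.8868]
-1 1 (1.1665876177371457, 1.5707963267948966) 0.06824969098281825 [ 0.7161 -1.3602  0.1644 -0.575  -0.3657 -0.8203]
-1 -1 (1.800987607350333, 3.141592653589793) 0.06824969098281825 [ 0.7161 -1.3602  0.1644 -0.575  -0.3657 -0.8203]
```

```bash
python3 - <<'E'
from h import *
from scipy.optimize import least_squares
D=[json.loads(l) for l in open('kin.jsonl')]
rz=lambda a:Ro.from_rotvec([0,0,a]); ry=lambda a:Ro.from_rotvec([0,a,0])
def fk(q,k):
    a1,d1,a2,a3,d4,d6,b,c,e=k
    A=rz(q[0]); p=A.apply([a1,b,d1]); A=A*ry(q[1]); p=p+A.apply([0,0,a2]); A=A*ry(q[2]); p=p+A.apply([a3,0,d4]); A=A*rz(q[3]); p=p+A.apply([e,c,0]); A=A*ry(q[4]); p=p+A.apply([0,0,d6]); A=A*rz(q[5]+np.pi/2)
    return p,A
f=lambda k:np.concatenate([fk(d['q'],k)[0]-d['p'] for d in D])
for x0 in ([0,.3,.5,0,.5,.2,0,.0,0],[0,.4,.4,0,.5,.2,0,.1,0]):
    r=least_squares(f,x0,x_scale=.1,xtol=1e-15,ftol=1e-15); print(np.abs(r.fun).max(),r.x.round(4)); print(r.fun.reshape(-1,3).round(4).tolist())
for d in D: print(np.round(d['q'],3),np.round(d['p'],4))
E
```

```text
1.4186674057725668e-09 [-0.      0.2665  0.6111  0.1122  0.4336  0.3477  0.0689  0.      0.    ]
[[0.0, -0.0, 0.0], [0.0, 0.0, 0.0], [0.0, 0.0, -0.0], [-0.0, -0.0, -0.0]]
2.0433724157165045e-09 [-0.      0.2665  0.6111  0.1122  0.4336  0.3477  0.0689  0.     -0.    ]
[[0.0, -0.0, 0.0], [-0.0, -0.0, 0.0], [0.0, 0.0, -0.0], [-0.0, -0.0, -0.0]]
[-0.003  0.169  2.235  0.583  0.237  0.916] [0.4883 0.1124 0.1765]
[-1.432  0.359  1.511 -0.     1.273 -0.115] [ 0.1506 -0.5803  0.2557]
[0.014 0.145 1.957 0.18  0.735 1.332] [0.5099 0.1181 0.2262]
[0.02  0.156 1.686 0.093 1.272 1.416] [0.4906 0.1096 0.2998]
```

```bash
cat > kin.py <<'E'
from h import *
from scipy.optimize import least_squares
rz=lambda a:Ro.from_rotvec([0,0,a]); ry=lambda a:Ro.from_rotvec([0,a,0])
LO=np.array([-2.97,-1.01,.21,-.96,.2,-2.98]); HI=np.array([2.97,2.36,2.38,4.11,2.71,2.98])
def fk(q):
    A=rz(q[0]); p=A.apply([0,.0689,.2665]); A=A*ry(q[1]); p=p+A.apply([0,0,.6111]); A=A*ry(q[2]); p=p+A.apply([.1122,0,.4336]); A=A*rz(q[3])*ry(q[4]); p=p+A.apply([0,0,.3477]); return p,A*rz(q[5]+np.pi/2)
def ik(p,R,q0):
    def f(q):
        a,A=fk(q); return np.r_[(a-p)*5,(A.inv()*R).as_rotvec()]
    r=least_squares(f,np.clip(q0,LO+1e-3,HI-1e-3),bounds=(LO,HI)); return r.x,np.abs(r.fun).max()
E
python3 - <<'E'
from kin import *
T0=Ro.from_matrix(TR); T1=T0*rz(np.pi)
for k in range(5):
  for nm,T in (('x up',T0),('x dn',T1)):
    for q0 in ([0,.2,2,0.1,.4,1.4],[0,.2,2,0.1,.4,-1.4],[0,.2,2,3.1,.4,1.4],[0,.2,2,3.1,.4,-1.6],[0,.2,2,1.57,.4,-.2],[0,.2,2,1.57,.4,0]):
      for st in (.0285,.09):
        q,e=ik(pan(0.0,(k-2)*.082,st),T,q0)
        if e<1e-4: print(k,nm,st,q.round(2))
E
```

```text
0 x up 0.0285 [-0.62  0.62  2.1   1.94  0.54 -1.01]
0 x up 0.09 [-0.69  0.5   2.16  1.77  0.56 -0.88]
0 x up 0.0285 [-0.62  0.62  2.1   1.94  0.54 -1.01]
0 x up 0.09 [-0.69  0.5   2.16  1.77  0.56 -0.88]
0 x up 0.0285 [-0.62  0.62  2.1   1.94  0.54 -1.01]
0 x up 0.09 [-0.69  0.5   2.16  1.77  0.56 -0.88]
0 x up 0.0285 [-0.62  0.62  2.1   1.94  0.54 -1.01]
0 x up 0.09 [-0.69  0.5   2.16  1.77  0.56 -0.88]
0 x up 0.0285 [-0.62  0.62  2.1   1.94  0.54 -1.01]
0 x up 0.09 [-0.69  0.5   2.16  1.77  0.56 -0.88]
0 x up 0.0285 [-0.62  0.62  2.1   1.94  0.54 -1.01]
0 x up 0.09 [-0.69  0.5   2.16  1.77  0.56 -0.88]
0 x dn 0.0285 [-0.62  0.62  2.1   1.94  0.54  2.14]
0 x dn 0.09 [-0.69  0.5   2.16  1.77  0.56  2.26]
0 x dn 0.0285 [-0.62  0.62  2.1   1.94  0.54  2.14]
0 x dn 0.09 [-0.69  0.5   2.16  1.77  0.56  2.26]
0 x dn 0.0285 [-0.62  0.62  2.1   1.94  0.54  2.14]
0 x dn 0.09 [-0.69  0.5   2.16  1.77  0.56  2.26]
1 x up 0.0285 [-0.46  0.61  2.19  2.25  0.53 -1.19]
1 x up 0.09 [-0.53  0.48  2.26  2.08  0.52 -1.07]
1 x up 0.0285 [-0.46  0.61  2.19  2.25  0.53 -1.19]
1 x up 0.09 [-0.53  0.48  2.
[... 2651 characters left out ...]
.31  3.24  0.43 -1.62]
4 x up 0.0285 [ 0.18  0.61  2.24  3.22  0.49 -1.6 ]
4 x up 0.09 [ 0.18  0.47  2.31  3.24  0.43 -1.62]
4 x up 0.0285 [ 0.18  0.61  2.24  3.22  0.49 -1.6 ]
4 x up 0.09 [ 0.18  0.47  2.31  3.24  0.43 -1.62]
4 x up 0.0285 [ 0.18  0.61  2.24  3.22  0.49 -1.6 ]
4 x up 0.09 [ 0.18  0.47  2.31  3.24  0.43 -1.62]
4 x up 0.0285 [ 0.18  0.61  2.24  3.22  0.49 -1.6 ]
4 x up 0.09 [ 0.18  0.47  2.31  3.24  0.43 -1.62]
4 x dn 0.0285 [0.18 0.61 2.24 3.22 0.49 1.54]
4 x dn 0.09 [0.18 0.47 2.31 3.24 0.43 1.52]
4 x dn 0.0285 [0.18 0.61 2.24 3.22 0.49 1.54]
4 x dn 0.09 [0.18 0.47 2.31 3.24 0.43 1.52]
4 x dn 0.0285 [0.18 0.61 2.24 3.22 0.49 1.54]
4 x dn 0.09 [0.18 0.47 2.31 3.24 0.43 1.52]
```

```bash
cat >> kin.py <<'E'
def chk(p,A):
    """cassette corners held: min world z; min panel-z"""
    c=[p+A.apply([x,y,z]) for x in(-.043,.043) for y in(-.04,.04) for z in (.024,)]
    c=np.array(c); b=np.array([p+A.apply([x,y,-.048]) for x in(-.09,.05) for y in(-.06,.06)])
    return c[:,2].min(),((c-P0)@PZ).min(), b[:,2].min()
def path(q1,n,q0=None,curve=None,pr=1,dt=1.0,dr=0.5):
    """joint-space path as rounded tool increments"""
    o,p,R=obs(); q0=np.array(o['joint_pos']) if q0 is None else np.array(q0)
    p,R=fk(q0); q1=np.array(q1); rows=[]; mz=[]; pq=q0
    for i in range(1,n+1):
        s=i/n; s=s*s*(3-2*s)*.6+s*.4
        q=q0+(q1-q0)*s
        if i==1: vmax=0
        vmax=max(vmax,np.max(np.abs(q-pq)/.125/np.array([2.39,2.39,3.14,3.14,3.14,3.14]))); pq=q
        tp,tR=fk(q); d=np.round(R.inv().apply(tp-p)*1000/dt)*dt; r=np.round(np.degrees((R.inv()*tR).as_rotvec())/dr)*dr
        rows.append([[float(x) for x in d],[float(x) for x in r]]); p=p+R.apply(d/1000); R=R*Ro.from_rotvec(np.radians(r)); mz.append(chk(p,R))
    mz=np.array(mz).min(0); A=np.array([x[1] for x in rows])
    print('max turn',np.linalg.norm(A,axis=1).max().round(1),'max shift',max(np.linalg.norm(x[0]) for x in rows),'vmax frac',round(vmax,2),'min cas z, panel z, body z',mz.round(3))
    if pr:
        for i in range(0,n,12): print(str(rows[i:i+12]).replace('.0,',',').replace('.0]',']'))
    return rows
def place(k,x=.01,z=.09):
    return ik(pan(x,(k-2)*.082,z),Ro.from_matrix(TR),[-.1,.5,2.3,2.6,.5,-1.4])
E
python3 - <<'E'
from kin import *
q,e=place(3); print(q.round(3),e)
path(q,20)
E
```

```text
[-0.07   0.452  2.318  2.8    0.426 -1.398] 1.1538825450685408e-11
max turn 7.6 max shift 39.57271787481876 vmax frac 0.46 min cas z, panel z, body z [0.078 0.055 0.096]
[[[2, -20, 9], [3.5, 0.5, -2.5]], [[4, -24, 10], [4.5, 1, -3]], [[7, -27, 13], [5, 2, -3.5]], [[12, -28, 13], [5.5, 3, -3.5]], [[16, -25, 13], [5, 4.5, -3.5]], [[19, -19, 13], [4.5, 5, -3]], [[22, -12, 11], [3.5, 6, -2.5]], [[22, -2, 8], [1.5, 6.5, -2]], [[20, 7, 6], [-0.5, 6.5, -2]], [[16, 16, 4], [-2, 6, -1]], [[9, 25, 0], [-3.5, 5, -1]], [[0, 30, -2], [-5, 3.5, -0.5]]]
[[[-7, 34, -4], [-5.5, 2, -0.5]], [[-15, 34, -5], [-6, 0, -0.5]], [[-21, 33, -6], [-5.5, -0.5, -0.5]], [[-26, 29, -6], [-5, -2, -0.5]], [[-28, 24, -5], [-4, -2.5, -0]], [[-26, 20, -5], [-3.5, -2.5, -0.5]], [[-24, 14, -4], [-2.5, -3, -0.5]], [[-20, 10, -2], [-1.5, -2, -0]]]
```

Request:
apply_moves(
  increments=[
    [[2,-20,9],[3.5,0.5,-2.5]],
    [[4,-24,10],[4.5,1,-3]],
    [[7,-27,13],[5,2,-3.5]],
    [[12,-28,13],[5.5,3,-3.5]],
    [[16,-25,13],[5,4.5,-3.5]],
    [[19,-19,13],[4.5,5,-3]],
    [[22,-12,11],[3.5,6,-2.5]],
    [[22,-2,8],[1.5,6.5,-2]],
    [[20,7,6],[-0.5,6.5,-2]],
    [[16,16,4],[-2,6,-1]],
    [[9,25,0],[-3.5,5,-1]],
    [[0,30,-2],[-5,3.5,-0.5]],
  ],
)

```text
time: 17.42
position: [0.6203, 0.274, 0.2783]
ee_rot: [-0.295, 0.84, 0.159, 0.426]
force: [0.1, 1.0, -0.9]
width: 0.0477
```

```bash
python3 -c "
from h import *
print(obs()[0]['joint_pos'].round(2))"
```

```text
[-0.04  0.34  2.09  1.8   0.74 -0.36]
```

Request:
apply_moves(
  increments=[
    [[-7,34,-4],[-5.5,2,-0.5]],
    [[-15,34,-5],[-6,0,-0.5]],
    [[-21,33,-6],[-5.5,-0.5,-0.5]],
    [[-26,29,-6],[-5,-2,-0.5]],
    [[-28,24,-5],[-4,-2.5,0]],
    [[-26,20,-5],[-3.5,-2.5,-0.5]],
    [[-24,14,-4],[-2.5,-3,-0.5]],
    [[-20,10,-2],[-1.5,-2,0]],
    [[0,0,0],[0,0,0]],
    [[0,0,0],[0,0,0]],
  ],
)

```text
time: 18.68
position: [0.5653, 0.0789, 0.1247]
ee_rot: [-0.026, 0.923, 0.059, 0.379]
force: [0.7, 0.7, -0.0]
width: 0.048
```

```bash
python3 -c "
from h import *
print(obs()[0]['joint_pos'].round(2)); inpan(); snap('wrist','w8')"
```

```text
[-0.07  0.45  2.32  2.79  0.42 -1.39]
t 18.68 TCP in panel mm [ 7.8 83.6 90.8] w 0.048 f [ 0.7  0.7 -0. ] rot to place (deg, tool) [-0.2  0.4 -0. ]
```

View pics/w8.png

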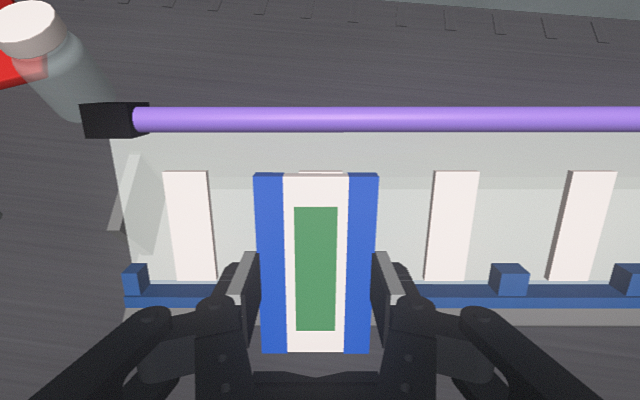

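The hand is aligned at bay 3's standoff with the cassette straight. Move in.

Request:
apply_moves(
  increments=[
    [[0,1.5,20],[0,0,0]],
    [[0,0,20],[0,0,0]],
    [[0,0,13],[0,0,0]],
    [[0,0,5],[0,0,0]],
    [[0,0,0],[0,0,0]],
    [[0,0,0],[0,0,0]],
  ],
)

```text
time: 19.48
position: [0.6066, 0.0825, 0.0845]
ee_rot: [-0.026, 0.923, 0.059, 0.38]
force: [-0.2, -0.9, -1.0]
width: 0.0476
```

```bash
python3 -c "
from h import *
inpan(); snap('wrist','w9')"
```

```text
t 19.48 TCP in panel mm [ 8.6 81.9 33. ] w 0.0476 f [-0.2 -0.9 -1. ] rot to place (deg, tool) [-0.2  0.3 -0. ]
```

View pics/w9.png

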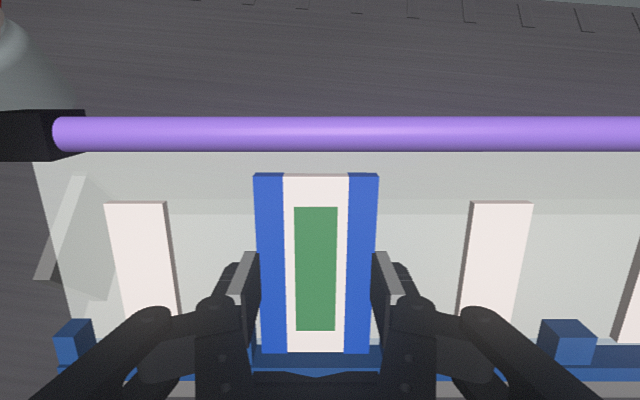

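Request:
apply_moves(
  increments=[
    [[0,0,2],[0,0,0]],
    [[-3,0,1],[0,0,0]],
    [[-2,0,0],[0,0,0]],
    [[0,0,0],[0,0,0]],
    [[0,0,0],[0,0,0]],
  ],
)

```text
time: 20.15
position: [0.6055, 0.0823, 0.0785]
ee_rot: [-0.026, 0.923, 0.059, 0.38]
force: [0.4, 0.2, 0.2]
width: 0.0477
```

```bash
python3 -c "
from h import *
inpan()"
```

```text
t 20.15 TCP in panel mm [ 3.6 81.8 29.6] w 0.0477 f [0.4 0.2 0.2] rot to place (deg, tool) [-0.2  0.3 -0. ]
```

Request:
apply_moves(
  increments=[
    [[-1,0,0.5],[0,0,0]],
    [[-1,0,0.5],[0,0,0]],
    [[-1,0,0],[0,0,0]],
    [[0,0,0],[0,0,0]],
  ],
)

```text
time: 20.65
position: [0.604, 0.0821, 0.0756]
ee_rot: [-0.026, 0.923, 0.059, 0.379]
force: [0.6, -0.6, -1.3]
width: 0.0478
```

```bash
python3 -c "
from h import *
inpan()"
```

```text
t 20.65 TCP in panel mm [ 0.5 81.8 28.6] w 0.0478 f [ 0.6 -0.6 -1.3] rot to place (deg, tool) [-0.2  0.3 -0. ]
```

No contact yet. I'll continue in small steps.

Request:
apply_moves(
  increments=[
    [[-1,0,0.5],[0,0,0]],
    [[0,0,0],[0,0,0]],
  ],
)

```text
time: 20.9
position: [0.604, 0.0821, 0.075]
ee_rot: [-0.026, 0.923, 0.059, 0.38]
force: [-0.6, -0.2, 3.7]
width: 0.0477
```

Request:
apply_moves(
  increments=[
    [[-0.5,0,0.5],[0,0,0]],
    [[0,0,0],[0,0,0]],
  ],
)

```text
time: 21.15
position: [0.604, 0.0821, 0.075]
ee_rot: [-0.026, 0.923, 0.059, 0.381]
force: [-4.7, -1.3, 8.9]
width: 0.0476
```

```bash
python3 -c "
from h import *
inpan(); snap('wrist','w10')"
```

```text
t 21.15 TCP in panel mm [ 0.1 81.8 28.2] w 0.0476 f [-4.7 -1.3  8.9] rot to place (deg, tool) [-0.2  0.2 -0. ]
```

View pics/w10.png

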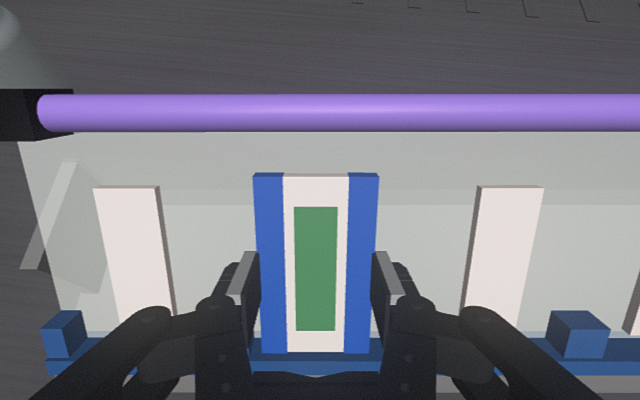

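Both the pad and the ledge touch at panel (0.1, 81.8), which matches the model. Release partially and retreat.

Request:
apply_moves(
  increments=[
    [[0.5,0,-0.5],[0,0,0]],
    [[0,0,0],[0,0,0]],
    [[0,0,0],[0,0,0]],
    [[0,0,0],[0,0,0]],
  ],
  gripper=85,
)

```text
time: 21.7
position: [0.6038, 0.0821, 0.0745]
ee_rot: [-0.026, 0.923, 0.059, 0.379]
force: [-1.0, 0.7, 0.1]
width: 0.0571
```

Request:
apply_moves(
  increments=[
    [[0,0,-3],[0,0,0]],
    [[0,0,-7],[0,0,0]],
    [[0,0,-20],[0,0,0]],
    [[0,0,-30],[0,0,0]],
    [[0,0,-20],[0,0,0]],
    [[0,0,0],[0,0,0]],
    [[0,0,0],[0,0,0]],
  ],
)

```text
time: 22.58
position: [0.5486, 0.0746, 0.1317]
ee_rot: [-0.025, 0.923, 0.059, 0.38]
force: [0.7, 0.1, -0.2]
width: 0.0567
```

```bash
python3 -c "
from h import *
inpan(); snap('wrist','w11'); im,m=snap('top','t11')
for o in cassettes(im,m):
    if 260<o[0][0]<450 and 205<o[0][1]<290: print(o)
print(obs()[0]['joint_pos'].round(2).tolist())"
```

```text
t 22.57 TCP in panel mm [  0.7  81.4 107.8] w 0.0567 f [ 0.7  0.1 -0.2] rot to place (deg, tool) [-0.1  0.2 -0. ]
(array([376., 225.]), np.int32(582), array([ 471.5, -122.3]), array([86. , 52.4]), 7.6)
(array([326., 227.]), np.int32(660), array([464.5,  49.6]), array([139.5,  83.7]), 89.4)
(array([420., 233.]), np.int32(558), array([ 447.8, -245. ]), array([50. , 83.4]), 89.5)
(array([385., 262.]), np.int32(372), array([ 368.6, -144.5]), array([58.2, 54.8]), 89.5)
(array([269., 269.]), np.int32(122), array([352.8, 174.3]), array([13.3, 67.8]), 69.0)
[-0.09, 0.42, 2.35, 2.77, 0.43, -1.38]
```

View pics/w11.png

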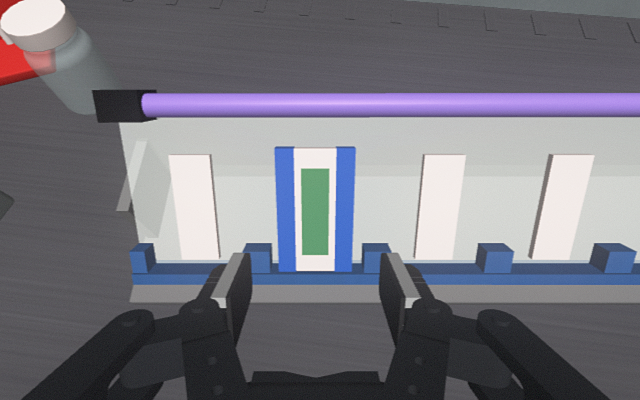

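View pics/t11.png

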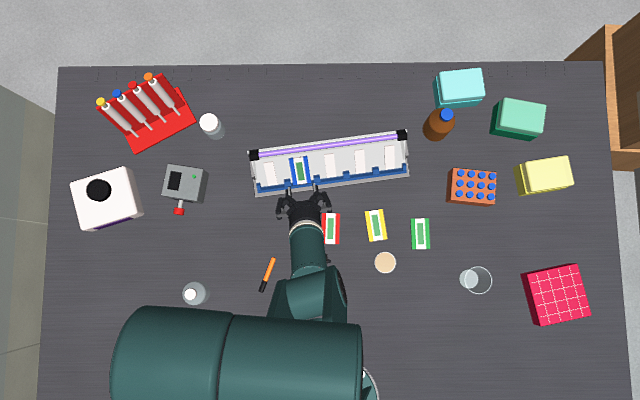

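Blue leans correctly in bay 3, from (275,148) to (355,270). Now to a hover above red on the other wrist branch.

```bash
cat >> kin.py <<'E'
def down(x,y,z,ang):
    a=np.radians(ang); T=Ro.from_matrix(np.c_[[np.cos(a),np.sin(a),0],[np.sin(a),-np.cos(a),0],[0,0,-1]])
    return ik(np.array([x,y,z]),T,[np.arctan2(y,x)-.1,.2,1.7,0,1.3,1.4])
E
python3 - <<'E'
from kin import *
q,e=down(.464,.005,.22,-1.5); print(q.round(2),e)
path(q,20)
E
```

```text
[-0.14  0.2   1.84 -0.    1.1   1.46] 4.445734669195708e-16
max turn 7.4 max shift 35.07135583350036 vmax frac 0.47 min cas z, panel z, body z [0.091 0.071 0.106]
[[[14, -8, 2], [1.5, 1.5, 0.5]], [[18, -12, 1], [2.5, 2, 0.5]], [[20, -16, 3], [3, 1.5, 0.5]], [[20, -19, 2], [3.5, 2, 0.5]], [[17, -23, 2], [4.5, 0.5, 0.5]], [[13, -24, 1], [4.5, 0.5, 0.5]], [[7, -24, 1], [4.5, -1.5, 1]], [[1, -23, -0], [4, -2, 1]], [[-6, -18, -3], [3.5, -4, 1]], [[-13, -13, -4], [2.5, -4.5, 1]], [[-17, -5, -6], [1, -5.5, 1.5]], [[-20, 3, -9], [-1, -6, 2]]]
[[[-22, 12, -11], [-2, -6, 2.5]], [[-20, 20, -13], [-3.5, -5, 2.5]], [[-17, 25, -14], [-5, -4.5, 3]], [[-14, 29, -13], [-5, -3.5, 3]], [[-10, 31, -13], [-5.5, -2.5, 3.5]], [[-6, 30, -12], [-5, -1.5, 3]], [[-3, 27, -10], [-4, -1, 3]], [[-0, 21, -7], [-3.5, -0, 2]]]
```

Request:
apply_moves(
  increments=[
    [[14,-8,2],[1.5,1.5,0.5]],
    [[18,-12,1],[2.5,2,0.5]],
    [[20,-16,3],[3,1.5,0.5]],
    [[20,-19,2],[3.5,2,0.5]],
    [[17,-23,2],[4.5,0.5,0.5]],
    [[13,-24,1],[4.5,0.5,0.5]],
    [[7,-24,1],[4.5,-1.5,1]],
    [[1,-23,0],[4,-2,1]],
    [[-6,-18,-3],[3.5,-4,1]],
    [[-13,-13,-4],[2.5,-4.5,1]],
    [[-17,-5,-6],[1,-5.5,1.5]],
    [[-20,3,-9],[-1,-6,2]],
  ],
  gripper=0,
)

```text
time: 24.18
position: [0.5223, 0.2325, 0.221]
ee_rot: [-0.297, 0.92, 0.151, 0.208]
force: [0.4, 0.4, 0.8]
width: 0.0854
```

Request:
apply_moves(
  increments=[
    [[-22,12,-11],[-2,-6,2.5]],
    [[-20,20,-13],[-3.5,-5,2.5]],
    [[-17,25,-14],[-5,-4.5,3]],
    [[-14,29,-13],[-5,-3.5,3]],
    [[-10,31,-13],[-5.5,-2.5,3.5]],
    [[-6,30,-12],[-5,-1.5,3]],
    [[-3,27,-10],[-4,-1,3]],
    [[0,21,-7],[-3.5,0,2]],
    [[0,0,0],[0,0,0]],
    [[0,0,0],[0,0,0]],
  ],
)

```text
time: 25.42
position: [0.4636, 0.0053, 0.2196]
ee_rot: [-0.002, 1.0, -0.012, 0.001]
force: [-0.3, 1.0, 0.2]
width: 0.0855
```

```bash
cat >> kin.py <<'E'
def level():
    o,p,R=obs(); z=R.apply([0,0,1]); print('tilt of tool z from down, rotvec tool deg',np.degrees(np.cross([0,0,1],R.inv().apply([0,0,-1]))).round(1))
E
python3 - <<'E'
from kin import *
print(obs()[0]['joint_pos'].round(2)); level()
im,m=snap('wrist','w12')
for o in cassettes(im,m): 
  if o[1]>1500 and 150<o[0][0]<500 and o[0][1]>60: print(o)
topick(.464,.005,-1.5,.0245)
E
```

```text
[-0.14  0.2   1.84  0.    1.1   1.45]
tilt of tool z from down, rotvec tool deg [-0.2 -0.1  0. ]
(array([450., 159.]), np.int32(4979), array([ 471.6, -125.9]), array([87. , 62.7]), 7.8)
(array([318., 170.]), np.int32(4684), array([463.4,   4. ]), array([52. , 86.1]), 88.3)
(array([466., 257.]), np.int32(2240), array([ 370.3, -147.1]), array([64.7, 53.7]), 58.6)
turn about tool z 0.1
tool shift mm [  0.2   0.8 195.1] now [0.4635 0.0052 0.2196]
```

View pics/w12.png

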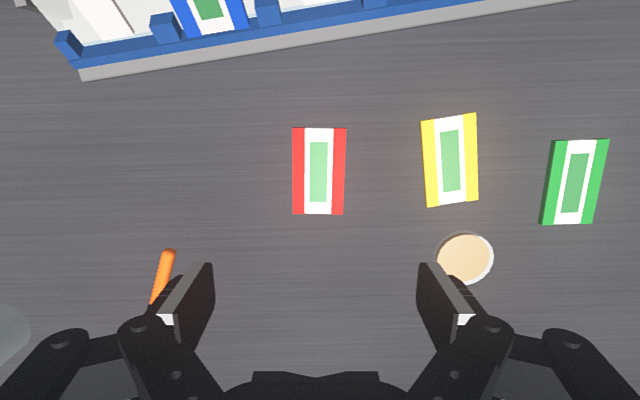

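Red at (463.5, 4.3) is aligned under the hand. Descend and grip.

Request:
apply_moves(
  increments=[
    [[0,0.8,40],[0,0,0]],
    [[0,0,50],[0,0,0]],
    [[0,0,50],[0,0,0]],
    [[0,0,30],[0,0,0]],
    [[0,0,16],[0,0,0]],
    [[0,0,8],[0,0,0]],
    [[0,0,0],[0,0,0]],
    [[0,0,0],[0,0,0]],
  ],
)

```text
time: 26.48
position: [0.465, 0.004, 0.0268]
ee_rot: [-0.001, 1.0, -0.013, 0.002]
force: [0.4, 0.5, -0.1]
width: 0.0856
```

```bash
python3 - <<'E'
from h import *
topick(.4635,.0043,-1.6,.0245)
E
```

```text
turn about tool z 0.2
tool shift mm [-1.5 -0.2  2.3] now [0.465  0.004  0.0268]
```

Request:
apply_moves(
  increments=[
    [[-1,0,2.5],[0,0,0]],
    [[0,0,0],[0,0,0]],
    [[0,0,0],[0,0,0]],
    [[0,0,0],[0,0,0]],
    [[0,0,0],[0,0,0]],
    [[0,0,0],[0,0,0]],
  ],
  gripper=255,
)

```text
time: 27.22
position: [0.4635, 0.0041, 0.0245]
ee_rot: [-0.001, 1.0, -0.013, 0.002]
force: [-1.1, 0.2, 8.8]
width: 0.0479
```

Request:
apply_moves(
  increments=[
    [[0,0,-10],[0,0,0]],
    [[0,0,-30],[0,0,0]],
    [[0,0,-50],[0,0,0]],
    [[0,0,-60],[0,0,0]],
    [[0,0,-60],[0,0,0]],
    [[0,0,-40],[0,0,0]],
    [[0,0,0],[0,0,0]],
  ],
)

```text
time: 28.1
position: [0.4647, 0.0035, 0.2777]
ee_rot: [-0.0, 1.0, -0.013, 0.006]
force: [0.3, 0.7, -0.3]
width: 0.0479
```

```bash
python3 - <<'E'
from kin import *
im,m=snap('wrist','w13')
q,e=place(2); print(obs()[0]['joint_pos'].round(2),q.round(2),e)
path(q,20)
E
```

```text
[-0.14  0.14  1.77  0.    1.23  1.45] [-0.31  0.46  2.3   2.4   0.46 -1.2 ] 4.4917403130284583e-11
max turn 7.0 max shift 30.870698080866262 vmax frac 0.44 min cas z, panel z, body z [0.078 0.059 0.095]
[[[1, -17, 8], [3, 0.5, -2.5]], [[4, -22, 10], [4, 0.5, -2.5]], [[6, -24, 11], [5, 1.5, -3.5]], [[9, -24, 12], [4.5, 2.5, -3]], [[13, -23, 13], [5, 3, -3.5]], [[17, -19, 12], [4.5, 4.5, -3]], [[19, -13, 11], [3.5, 5, -2.5]], [[20, -6, 10], [2, 5.5, -2.5]], [[19, 3, 8], [1, 5.5, -2]], [[16, 10, 6], [-1, 5.5, -1.5]], [[11, 17, 3], [-2, 5, -1]], [[6, 23, 2], [-3.5, 3.5, -1]]]
[[[-2, 27, -0], [-4, 2.5, -0.5]], [[-7, 27, -1], [-4.5, 1.5, -0.5]], [[-13, 27, -3], [-4.5, 0, -0.5]], [[-18, 25, -2], [-4, -0.5, -0.5]], [[-19, 21, -3], [-4, -1.5, -0.5]], [[-20, 17, -2], [-3, -1.5, -0]], [[-18, 13, -2], [-2, -1.5, -0.5]], [[-15, 9, -1], [-1.5, -1.5, -0]]]
```

View pics/w13.png

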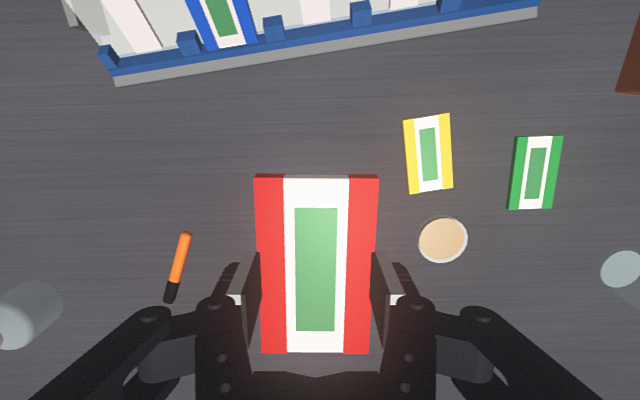

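Red is held straight. Swing to bay 2's standoff.

Request:
apply_moves(
  increments=[
    [[1,-17,8],[3,0.5,-2.5]],
    [[4,-22,10],[4,0.5,-2.5]],
    [[6,-24,11],[5,1.5,-3.5]],
    [[9,-24,12],[4.5,2.5,-3]],
    [[13,-23,13],[5,3,-3.5]],
    [[17,-19,12],[4.5,4.5,-3]],
    [[19,-13,11],[3.5,5,-2.5]],
    [[20,-6,10],[2,5.5,-2.5]],
    [[19,3,8],[1,5.5,-2]],
    [[16,10,6],[-1,5.5,-1.5]],
    [[11,17,3],[-2,5,-1]],
    [[6,23,2],[-3.5,3.5,-1]],
  ],
)

```text
time: 29.65
position: [0.6066, 0.1592, 0.2306]
ee_rot: [-0.251, 0.882, 0.136, 0.375]
force: [1.0, 0.4, -0.0]
width: 0.0477
```

Request:
apply_moves(
  increments=[
    [[-2,27,0],[-4,2.5,-0.5]],
    [[-7,27,-1],[-4.5,1.5,-0.5]],
    [[-13,27,-3],[-4.5,0,-0.5]],
    [[-18,25,-2],[-4,-0.5,-0.5]],
    [[-19,21,-3],[-4,-1.5,-0.5]],
    [[-20,17,-2],[-3,-1.5,0]],
    [[-18,13,-2],[-2,-1.5,-0.5]],
    [[-15,9,-1],[-1.5,-1.5,0]],
    [[0,0,0],[0,0,0]],
    [[0,0,0],[0,0,0]],
  ],
)

```text
time: 30.9
position: [0.5762, -0.003, 0.1228]
ee_rot: [-0.027, 0.922, 0.059, 0.381]
force: [0.6, 0.6, -0.3]
width: 0.0477
```

```bash
python3 -c "
from h import *
inpan(); snap('wrist','w14')"
```

```text
t 30.9 TCP in panel mm [ 6.7  0.9 89.1] w 0.0477 f [ 0.6  0.6 -0.3] rot to place (deg, tool) [-0.3  0.1 -0.1]
```

View pics/w14.png

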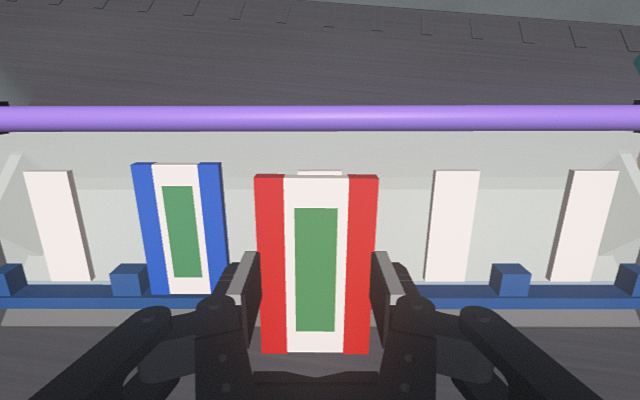

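Request:
apply_moves(
  increments=[
    [[0,1,20],[0,0,0]],
    [[0,0,20],[0,0,0]],
    [[0,0,12],[0,0,0]],
    [[0,0,4],[0,0,0]],
    [[-2,0,2],[0,0,0]],
    [[-2,0,1],[0,0,0]],
    [[0,0,0],[0,0,0]],
    [[0,0,0],[0,0,0]],
  ],
)

```text
time: 31.95
position: [0.615, 0.0008, 0.0788]
ee_rot: [-0.026, 0.922, 0.059, 0.382]
force: [1.4, 0.3, -0.3]
width: 0.0476
```

```bash
python3 -c "
from h import *
inpan()"
```

```text
t 31.95 TCP in panel mm [ 3.2 -0.3 30.5] w 0.0476 f [ 1.4  0.3 -0.3] rot to place (deg, tool) [-0.2  0.  -0.1]
```

Request:
apply_moves(
  increments=[
    [[-1,0,0.5],[0,0,0]],
    [[-1,0,0.5],[0,0,0]],
    [[0,0,0],[0,0,0]],
  ],
)

```text
time: 32.33
position: [0.6143, 0.0008, 0.0764]
ee_rot: [-0.026, 0.922, 0.059, 0.381]
force: [0.5, 1.0, -0.7]
width: 0.0475
```

Request:
apply_moves(
  increments=[
    [[-1,0,0.5],[0,0,0]],
    [[-0.5,0,0.5],[0,0,0]],
    [[0,0,0],[0,0,0]],
  ],
)

```text
time: 32.7
position: [0.6144, 0.0007, 0.0761]
ee_rot: [-0.026, 0.922, 0.059, 0.383]
force: [-6.2, -0.4, 10.6]
width: 0.0475
```

```bash
python3 -c "
from h import *
inpan()"
```

```text
t 32.7 TCP in panel mm [ 0.8 -0.2 29. ] w 0.0475 f [-6.2 -0.4 10.6] rot to place (deg, tool) [-0.2 -0.1 -0.1]
```

Request:
apply_moves(
  increments=[
    [[-1,0,-0.5],[0,0,0]],
    [[0,0,0],[0,0,0]],
  ],
)

```text
time: 32.95
position: [0.6137, 0.0006, 0.0754]
ee_rot: [-0.026, 0.922, 0.059, 0.383]
force: [-3.6, 0.2, 8.3]
width: 0.0476
```

Request:
apply_moves(
  increments=[
    [[0.5,0,0],[0,0,0]],
    [[0,0,0],[0,0,0]],
    [[0,0,0],[0,0,0]],
    [[0,0,0],[0,0,0]],
  ],
  gripper=85,
)

```text
time: 33.45
position: [0.6133, 0.0006, 0.0746]
ee_rot: [-0.026, 0.922, 0.059, 0.381]
force: [-0.3, 0.3, -0.1]
width: 0.057
```

Request:
apply_moves(
  increments=[
    [[0,0,-3],[0,0,0]],
    [[0,0,-7],[0,0,0]],
    [[0,0,-20],[0,0,0]],
    [[0,0,-30],[0,0,0]],
    [[0,0,-20],[0,0,0]],
    [[0,0,0],[0,0,0]],
  ],
)

```text
time: 34.2
position: [0.5564, -0.007, 0.1324]
ee_rot: [-0.026, 0.922, 0.059, 0.382]
force: [-0.2, -0.1, -1.1]
width: 0.057
```

```bash
python3 - <<'E'
from kin import *
inpan(); snap('wrist','w15'); im,m=snap('top','t15')
for o in cassettes(im,m):
    if 260<o[0][0]<450 and 205<o[0][1]<290: print(o)
q,e=down(.4715,-.1223,.22,7.7); print(q.round(2),e)
path(q,20)
E
```

```text
t 34.2 TCP in panel mm [ -0.7  -0.6 110.1] w 0.057 f [-0.2 -0.1 -1.1] rot to place (deg, tool) [-0.2 -0.  -0.1]
(array([376., 225.]), np.int32(583), array([ 471.3, -122.3]), array([86.3, 52.4]), 7.6)
(array([341., 220.]), np.int32(120), array([478.5, -24.7]), array([38.4, 93.9]), 8.1)
(array([420., 233.]), np.int32(558), array([ 447.8, -245. ]), array([50. , 83.4]), 89.5)
(array([385., 262.]), np.int32(340), array([ 370.3, -148.4]), array([58.9, 50.8]), 32.9)
(array([270., 266.]), np.int32(94), array([360.3, 171.4]), array([13.3, 51.7]), 69.4)
[-0.4   0.24  1.79 -0.    1.11  1.04] 7.719969945357692e-10
max turn 6.2 max shift 31.96873472629156 vmax frac 0.39 min cas z, panel z, body z [0.09  0.071 0.106]
[[[12, -6, 2], [1.5, 1, -0]], [[14, -7, 1], [2, 1.5, -0]], [[16, -11, 2], [2.5, 1, -0.5]], [[15, -12, 2], [2.5, 1, -0]], [[14, -13, 2], [3.5, 0.5, -0.5]], [[11, -15, 0], [3.5, -0, -0]], [[7, -14, -0], [3.5, -1, -0.5]], [[2, -13, -2], [3.5, -2, 0]], [[-4, -9, -4], [2.5, -3.5, 0.5]], [[-8, -6, -6], [2, -3.5, 0]], [[-13, -1, -8], [1, -5, 0.5]], [[-17, 5, -10], [-0, -5, 1]]]
[[[-18, 10, -12], [-1, -5, 1.5]], [[-19, 15, -13], [-2.5, -5, 2]], [[-19, 20, -14], [-3, -5, 2]], [[-18, 23, -13], [-3.5, -4, 2]], [[-15, 24, -13], [-3.5, -3.5, 2.5]], [[-13, 23, -12], [-3.5, -3, 2.5]], [[-10, 21, -10], [-3.5, -2, 2]], [[-6, 17, -7], [-2.5, -1.5, 1.5]]]
```

View pics/w15.png

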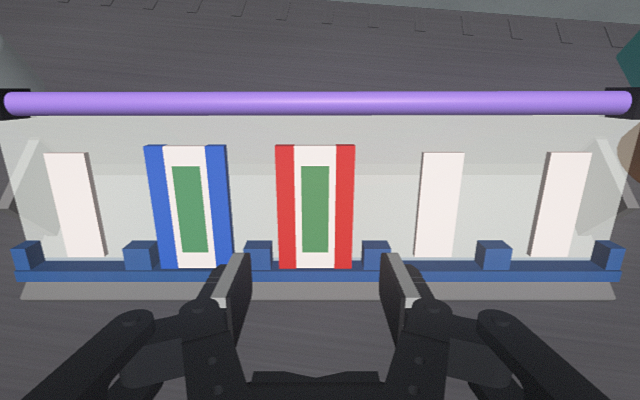

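Blue and red both lean properly in bays 3 and 2. Next is yellow.

Request:
apply_moves(
  increments=[
    [[12,-6,2],[1.5,1,0]],
    [[14,-7,1],[2,1.5,0]],
    [[16,-11,2],[2.5,1,-0.5]],
    [[15,-12,2],[2.5,1,0]],
    [[14,-13,2],[3.5,0.5,-0.5]],
    [[11,-15,0],[3.5,0,0]],
    [[7,-14,0],[3.5,-1,-0.5]],
    [[2,-13,-2],[3.5,-2,0]],
    [[-4,-9,-4],[2.5,-3.5,0.5]],
    [[-8,-6,-6],[2,-3.5,0]],
    [[-13,-1,-8],[1,-5,0.5]],
    [[-17,5,-10],[0,-5,1]],
  ],
  gripper=0,
)

```text
time: 35.8
position: [0.5497, 0.0768, 0.1982]
ee_rot: [-0.221, 0.93, 0.185, 0.231]
force: [0.5, 0.1, 0.3]
width: 0.0855
```

Request:
apply_moves(
  increments=[
    [[-18,10,-12],[-1,-5,1.5]],
    [[-19,15,-13],[-2.5,-5,2]],
    [[-19,20,-14],[-3,-5,2]],
    [[-18,23,-13],[-3.5,-4,2]],
    [[-15,24,-13],[-3.5,-3.5,2.5]],
    [[-13,23,-12],[-3.5,-3,2.5]],
    [[-10,21,-10],[-3.5,-2,2]],
    [[-6,17,-7],[-2.5,-1.5,1.5]],
    [[0,0,0],[0,0,0]],
    [[0,0,0],[0,0,0]],
  ],
)

```text
time: 37.05
position: [0.4716, -0.121, 0.2192]
ee_rot: [0.0, 0.998, 0.069, -0.003]
force: [0.2, 0.4, 0.2]
width: 0.0852
```

```bash
python3 - <<'E'
from kin import *
print(obs()[0]['joint_pos'].round(2)); level()
im,m=snap('wrist','w16')
for o in cassettes(im,m): 
  if o[1]>1500 and 150<o[0][0]<500 and o[0][1]>60: print(o)
topick(.4714,-.1223,7.7,.0245)
E
```

```text
[-0.39  0.24  1.79 -0.    1.12  1.04]
tilt of tool z from down, rotvec tool deg [-0.   0.3  0. ]
(array([371., 173.]), np.int32(54092), array([ 455.8, -184.9]), array([296.5, 496.8]), 8.8)
turn about tool z 0.2
tool shift mm [  1.    1.2 194.7] now [ 0.4714 -0.121   0.2192]
```

View pics/w16.png

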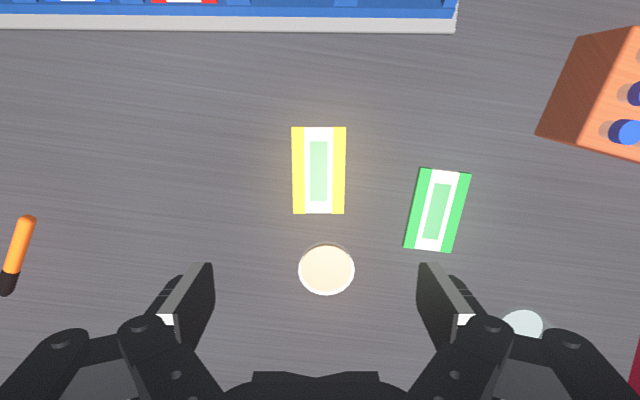

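Yellow at (318,170) is where red was in the same view, so it's aligned. Descend.

Request:
apply_moves(
  increments=[
    [[0.5,1.2,40],[0,0,0]],
    [[0,0,50],[0,0,0]],
    [[0,0,50],[0,0,0]],
    [[0,0,30],[0,0,0]],
    [[0,0,16],[0,0,0]],
    [[0,0,8.5],[0,0,0]],
    [[0,0,0],[0,0,0]],
    [[0,0,0],[0,0,0]],
  ],
)

```text
time: 38.1
position: [0.4719, -0.1236, 0.0261]
ee_rot: [0.001, 0.998, 0.068, -0.002]
force: [0.2, 0.2, -0.4]
width: 0.0851
```

```bash
python3 - <<'E'
from h import *
topick(.4714,-.1223,7.7,.0245)
E
```

```text
turn about tool z 0.1
tool shift mm [-0.3 -1.4  1.6] now [ 0.4719 -0.1236  0.0261]
```

Request:
apply_moves(
  increments=[
    [[0,-1,1.5],[0,0,0]],
    [[0,0,0],[0,0,0]],
    [[0,0,0],[0,0,0]],
    [[0,0,0],[0,0,0]],
    [[0,0,0],[0,0,0]],
    [[0,0,0],[0,0,0]],
  ],
  gripper=255,
)

```text
time: 38.85
position: [0.4714, -0.1225, 0.0249]
ee_rot: [0.001, 0.998, 0.068, -0.002]
force: [-1.9, 1.3, 10.5]
width: 0.0475
```

Request:
apply_moves(
  increments=[
    [[0,0,-10],[0,0,0]],
    [[0,0,-30],[0,0,0]],
    [[0,0,-50],[0,0,0]],
    [[0,0,-60],[0,0,0]],
    [[0,0,-60],[0,0,0]],
    [[0,0,-40],[0,0,0]],
    [[0,0,0],[0,0,0]],
  ],
)

```text
time: 39.72
position: [0.4743, -0.1225, 0.278]
ee_rot: [0.003, 0.998, 0.068, 0.001]
force: [-0.3, -0.1, -1.7]
width: 0.0476
```

```bash
python3 - <<'E'
from kin import *
im,m=snap('wrist','w17')
q,e=place(1); print(obs()[0]['joint_pos'].round(2),q.round(2),e)
path(q,20)
E
```

```text
[-0.39  0.18  1.72 -0.    1.25  1.04] [-0.52  0.47  2.24  2.04  0.5  -1.01] 1.887379141862766e-13
max turn 5.8 max shift 26.60826939130014 vmax frac 0.34 min cas z, panel z, body z [0.078 0.061 0.095]
[[[7, -13, 8], [2.5, 1.5, -1.5]], [[9, -17, 10], [3, 2, -2.5]], [[12, -18, 12], [3, 2.5, -2.5]], [[15, -18, 12], [3.5, 3, -2]], [[16, -16, 14], [3, 4, -2.5]], [[18, -14, 13], [3, 4.5, -2]], [[18, -9, 13], [2, 5, -2]], [[17, -4, 12], [1, 5, -1.5]], [[15, 1, 10], [0, 5, -1]], [[11, 7, 9], [-1, 4.5, -0.5]], [[7, 10, 7], [-1.5, 4, -0]], [[2, 15, 5], [-2.5, 3, -0]]]
[[[-2, 16, 3], [-3.5, 2.5, 0]], [[-8, 18, 2], [-3.5, 1, 0.5]], [[-12, 17, 0], [-3, 0.5, 0.5]], [[-14, 16, -0], [-3.5, -0, 0.5]], [[-16, 14, -1], [-3, -1, 0]], [[-16, 12, -1], [-2, -1, 0.5]], [[-15, 9, -1], [-2, -1, 0.5]], [[-12, 6, -0], [-1.5, -1, 0]]]
```

View pics/w17.png

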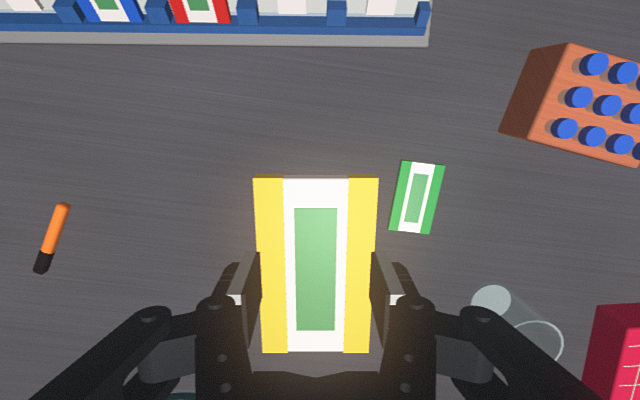

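Yellow is held straight.

Request:
apply_moves(
  increments=[
    [[7,-13,8],[2.5,1.5,-1.5]],
    [[9,-17,10],[3,2,-2.5]],
    [[12,-18,12],[3,2.5,-2.5]],
    [[15,-18,12],[3.5,3,-2]],
    [[16,-16,14],[3,4,-2.5]],
    [[18,-14,13],[3,4.5,-2]],
    [[18,-9,13],[2,5,-2]],
    [[17,-4,12],[1,5,-1.5]],
    [[15,1,10],[0,5,-1]],
    [[11,7,9],[-1,4.5,-0.5]],
    [[7,10,7],[-1.5,4,0]],
    [[2,15,5],[-2.5,3,0]],
  ],
)

```text
time: 41.28
position: [0.6154, 0.0255, 0.2061]
ee_rot: [-0.187, 0.899, 0.158, 0.362]
force: [0.2, 0.1, -0.3]
width: 0.0478
```

Request:
apply_moves(
  increments=[
    [[-2,16,3],[-3.5,2.5,0]],
    [[-8,18,2],[-3.5,1,0.5]],
    [[-12,17,0],[-3,0.5,0.5]],
    [[-14,16,0],[-3.5,0,0.5]],
    [[-16,14,-1],[-3,-1,0]],
    [[-16,12,-1],[-2,-1,0.5]],
    [[-15,9,-1],[-2,-1,0.5]],
    [[-12,6,0],[-1.5,-1,0]],
    [[0,0,0],[0,0,0]],
    [[0,0,0],[0,0,0]],
  ],
)

```text
time: 42.52
position: [0.5868, -0.0841, 0.1226]
ee_rot: [-0.025, 0.922, 0.06, 0.381]
force: [0.1, 0.1, -0.6]
width: 0.0474
```

```bash
python3 -c "
from h import *
inpan(); snap('wrist','w18')"
```

```text
t 42.52 TCP in panel mm [  6.8 -80.9  88.8] w 0.0474 f [ 0.1  0.1 -0.6] rot to place (deg, tool) [-0.1  0.1  0.1]
```

View pics/w18.png

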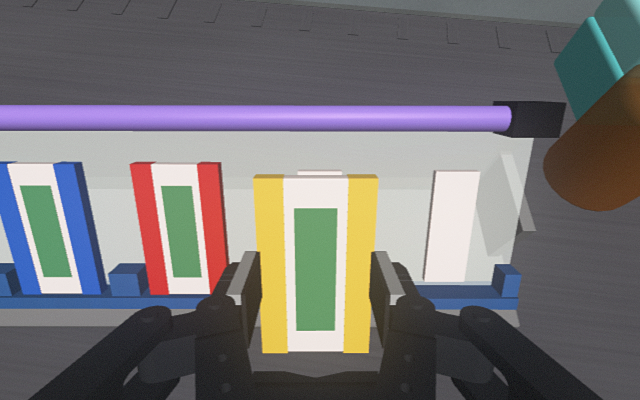

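Request:
apply_moves(
  increments=[
    [[0,1,20],[0,0,0]],
    [[0,0,20],[0,0,0]],
    [[0,0,12],[0,0,0]],
    [[0,0,4],[0,0,0]],
    [[-2,0,2],[0,0,0]],
    [[-2,0,0.5],[0,0,0]],
    [[0,0,0],[0,0,0]],
    [[0,0,0],[0,0,0]],
  ],
)

```text
time: 43.58
position: [0.6253, -0.0807, 0.0791]
ee_rot: [-0.024, 0.922, 0.06, 0.381]
force: [-0.3, 0.5, 0.4]
width: 0.0474
```

Request:
apply_moves(
  increments=[
    [[-1,0,0.5],[0,0,0]],
    [[-1,0,0.5],[0,0,0]],
    [[0,0,0],[0,0,0]],
  ],
)

```text
time: 43.95
position: [0.6246, -0.0807, 0.0766]
ee_rot: [-0.024, 0.922, 0.06, 0.381]
force: [-1.3, -0.6, 0.3]
width: 0.0472
```

```bash
python3 -c "
from h import *
inpan()"
```

```text
t 43.95 TCP in panel mm [  1.1 -82.3  29.5] w 0.0472 f [-1.3 -0.6  0.3] rot to place (deg, tool) [-0.   0.1  0.1]
```

Request:
apply_moves(
  increments=[
    [[-1,0,0.5],[0,0,0]],
    [[-0.5,0,0],[0,0,0]],
    [[0,0,0],[0,0,0]],
  ],
)

```text
time: 44.32
position: [0.6247, -0.0807, 0.0765]
ee_rot: [-0.024, 0.922, 0.06, 0.382]
force: [-3.3, -0.7, 7.2]
width: 0.0474
```

```bash
python3 -c "
from h import *
inpan()"
```

```text
t 44.33 TCP in panel mm [  1.  -82.3  29.3] w 0.0474 f [-3.3 -0.7  7.2] rot to place (deg, tool) [-0.  -0.1  0.1]
```

Contact on the pad and ledge. Release.

Request:
apply_moves(
  increments=[
    [[0,0,0],[0,0,0]],
    [[0,0,0],[0,0,0]],
    [[0,0,0],[0,0,0]],
    [[0,0,0],[0,0,0]],
  ],
  gripper=85,
)

```text
time: 44.82
position: [0.624, -0.0807, 0.0752]
ee_rot: [-0.024, 0.922, 0.06, 0.381]
force: [-0.0, 0.0, -0.3]
width: 0.0566
```

Request:
apply_moves(
  increments=[
    [[0,0,-3],[0,0,0]],
    [[0,0,-7],[0,0,0]],
    [[0,0,-20],[0,0,0]],
    [[0,0,-30],[0,0,0]],
    [[0,0,-20],[0,0,0]],
    [[0,0,0],[0,0,0]],
  ],
)

```text
time: 45.58
position: [0.5673, -0.0882, 0.1331]
ee_rot: [-0.023, 0.922, 0.06, 0.382]
force: [-0.2, -0.1, 0.7]
width: 0.0571
```

```bash
python3 - <<'E'
from kin import *
inpan(); snap('wrist','w19'); im,m=snap('top','t19')
for o in cassettes(im,m):
    if 260<o[0][0]<460 and 205<o[0][1]<290: print(o)
q,e=down(.4476,-.2449,.22,.4); print(q.round(2),e)
path(q,20)
E
```

```text
t 45.58 TCP in panel mm [ 1.000e-01 -8.250e+01  1.103e+02] w 0.0571 f [-0.2 -0.1  0.7] rot to place (deg, tool) [0.1 0.  0.1]
(array([375., 216.]), np.int32(120), array([ 490.6, -120.9]), array([39.7, 96.4]), 13.1)
(array([420., 233.]), np.int32(560), array([ 446.4, -245. ]), array([50. , 86.1]), 89.5)
(array([269., 269.]), np.int32(124), array([352.8, 174.2]), array([13.5, 67.8]), 69.0)
[-0.64  0.27  1.75 -0.    1.13  0.93] 4.624207625008935e-09
max turn 5.5 max shift 29.9833287011299 vmax frac 0.33 min cas z, panel z, body z [0.09  0.078 0.107]
[[[9, -3, 1], [1, 0.5, -0]], [[10, -4, 0], [1.5, 1, -0]], [[11, -5, 1], [2, 0.5, -0.5]], [[11, -6, 0], [2.5, 0.5, 0]], [[10, -7, -0], [2, -0, -0]], [[7, -7, -2], [3, -0.5, -0]], [[3, -6, -3], [2.5, -1.5, -0]], [[-0, -5, -4], [2, -2, -0]], [[-4, -2, -6], [2, -3, 0.5]], [[-9, 0, -8], [1, -3.5, 0.5]], [[-12, 5, -10], [0.5, -4, 1]], [[-15, 8, -12], [-0.5, -4.5, 1]]]
[[[-16, 12, -13], [-1, -4.5, 1.5]], [[-18, 15, -14], [-1.5, -4.5, 2]], [[-17, 18, -14], [-2.5, -4.5, 2]], [[-17, 21, -13], [-3, -3.5, 2.5]], [[-15, 21, -13], [-3, -3, 2.5]], [[-13, 20, -11], [-3, -3, 2]], [[-10, 18, -9], [-2.5, -2, 2]], [[-7, 14, -7], [-2, -1.5, 1.5]]]
```

View pics/w19.png

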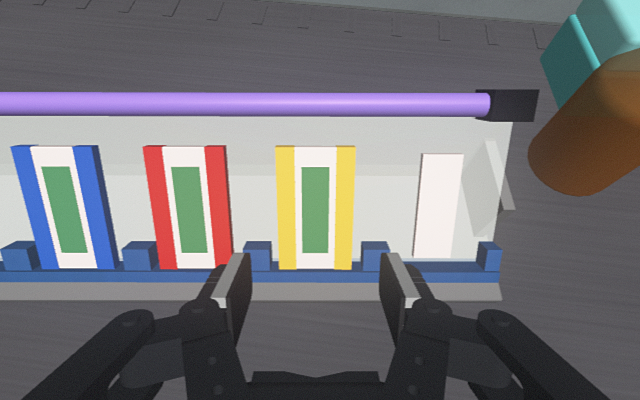

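Three are leaning well. Now green.

Request:
apply_moves(
  increments=[
    [[9,-3,1],[1,0.5,0]],
    [[10,-4,0],[1.5,1,0]],
    [[11,-5,1],[2,0.5,-0.5]],
    [[11,-6,0],[2.5,0.5,0]],
    [[10,-7,0],[2,0,0]],
    [[7,-7,-2],[3,-0.5,0]],
    [[3,-6,-3],[2.5,-1.5,0]],
    [[0,-5,-4],[2,-2,0]],
    [[-4,-2,-6],[2,-3,0.5]],
    [[-9,0,-8],[1,-3.5,0.5]],
    [[-12,5,-10],[0.5,-4,1]],
    [[-15,8,-12],[-0.5,-4.5,1]],
  ],
  gripper=0,
)

```text
time: 47.18
position: [0.5492, -0.0727, 0.1838]
ee_rot: [-0.166, 0.951, 0.13, 0.225]
force: [0.1, -0.3, 0.2]
width: 0.0856
```

Request:
apply_moves(
  increments=[
    [[-16,12,-13],[-1,-4.5,1.5]],
    [[-18,15,-14],[-1.5,-4.5,2]],
    [[-17,18,-14],[-2.5,-4.5,2]],
    [[-17,21,-13],[-3,-3.5,2.5]],
    [[-15,21,-13],[-3,-3,2.5]],
    [[-13,20,-11],[-3,-3,2]],
    [[-10,18,-9],[-2.5,-2,2]],
    [[-7,14,-7],[-2,-1.5,1.5]],
    [[0,0,0],[0,0,0]],
    [[0,0,0],[0,0,0]],
  ],
)

```text
time: 48.42
position: [0.4479, -0.2434, 0.219]
ee_rot: [-0.001, 1.0, 0.004, -0.002]
force: [0.5, 0.3, -0.1]
width: 0.0852
```

```bash
python3 - <<'E'
from kin import *
print(obs()[0]['joint_pos'].round(2)); level()
im,m=snap('wrist','w20')
for o in cassettes(im,m): 
  if o[1]>1500 and 150<o[0][0]<500 and o[0][1]>60: print(o)
topick(.4474,-.2449,.4,.0245)
E
```

```text
[-0.63  0.27  1.75 -0.    1.13  0.93]
tilt of tool z from down, rotvec tool deg [-0.1  0.2  0. ]
(array([332., 153.]), np.int32(129346), array([ 397.3, -247. ]), array([393.7, 649.9]), 1.8)
turn about tool z 0.1
tool shift mm [  0.4   1.6 194.5] now [ 0.4478 -0.2434  0.219 ]
```

View pics/w20.png

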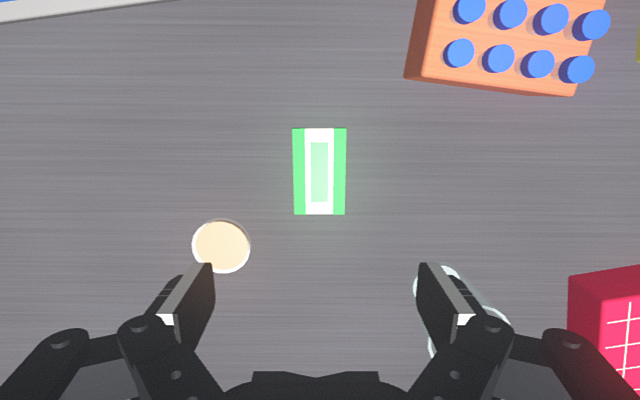

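Request:
apply_moves(
  increments=[
    [[0.4,1,40],[0,0,0]],
    [[0,0,50],[0,0,0]],
    [[0,0,50],[0,0,0]],
    [[0,0,30],[0,0,0]],
    [[0,0,16],[0,0,0]],
    [[0,0,8.5],[0,0,0]],
    [[0,0,0],[0,0,0]],
    [[0,0,0],[0,0,0]],
  ],
)

```text
time: 49.48
position: [0.4482, -0.2459, 0.0262]
ee_rot: [0.001, 1.0, 0.004, -0.001]
force: [-0.3, 0.3, -0.0]
width: 0.0852
```

```bash
python3 - <<'E'
from h import *
topick(.4474,-.2449,.4,.0245)
E
```

```text
turn about tool z 0.0
tool shift mm [-0.8 -1.1  1.7] now [ 0.4482 -0.2459  0.0262]
```

Request:
apply_moves(
  increments=[
    [[-0.5,-1,1.5],[0,0,0]],
    [[0,0,0],[0,0,0]],
    [[0,0,0],[0,0,0]],
    [[0,0,0],[0,0,0]],
    [[0,0,0],[0,0,0]],
    [[0,0,0],[0,0,0]],
  ],
  gripper=255,
)

```text
time: 50.22
position: [0.4471, -0.2445, 0.0247]
ee_rot: [0.001, 1.0, 0.004, -0.002]
force: [-1.0, 1.1, 9.4]
width: 0.0477
```

Request:
apply_moves(
  increments=[
    [[0,0,-10],[0,0,0]],
    [[0,0,-30],[0,0,0]],
    [[0,0,-50],[0,0,0]],
    [[0,0,-60],[0,0,0]],
    [[0,0,-60],[0,0,0]],
    [[0,0,-40],[0,0,0]],
    [[0,0,0],[0,0,0]],
  ],
)

```text
time: 51.1
position: [0.4496, -0.2454, 0.2779]
ee_rot: [0.003, 1.0, 0.004, 0.001]
force: [0.3, -0.7, -1.2]
width: 0.0474
```

```bash
python3 - <<'E'
from kin import *
im,m=snap('wrist','w21')
q,e=place(0); print(obs()[0]['joint_pos'].round(2),q.round(2),e)
path(q,20)
E
```

```text
[-0.63  0.21  1.67 -0.    1.25  0.93] [-0.68  0.49  2.14  1.74  0.54 -0.83] 2.7755575615628914e-16
max turn 5.1 max shift 26.019223662515376 vmax frac 0.29 min cas z, panel z, body z [0.078 0.065 0.096]
[[[8, -11, 7], [2, 1.5, -1.5]], [[10, -14, 10], [2, 2, -2]], [[12, -15, 12], [3, 2.5, -2.5]], [[15, -16, 13], [2.5, 3, -2]], [[16, -15, 14], [2.5, 3.5, -2.5]], [[17, -12, 14], [2.5, 4, -2]], [[16, -10, 14], [1.5, 4, -2]], [[16, -6, 14], [1.5, 4.5, -1.5]], [[14, -3, 13], [0, 4, -1.5]], [[11, 2, 11], [-0, 4, -0.5]], [[8, 4, 10], [-1.5, 4, -1]], [[3, 7, 9], [-1.5, 2.5, -0]]]
[[[-0, 9, 7], [-2, 2.5, -0]], [[-4, 10, 5], [-2.5, 1.5, 0]], [[-8, 11, 4], [-2.5, 1, 0.5]], [[-9, 9, 3], [-2.5, 0.5, 0]], [[-11, 9, 2], [-2, -0.5, 0.5]], [[-12, 7, 2], [-2, -0.5, 0]], [[-10, 6, 1], [-1.5, -0.5, 0.5]], [[-9, 4, 0], [-1, -0.5, 0]]]
```

View pics/w21.png

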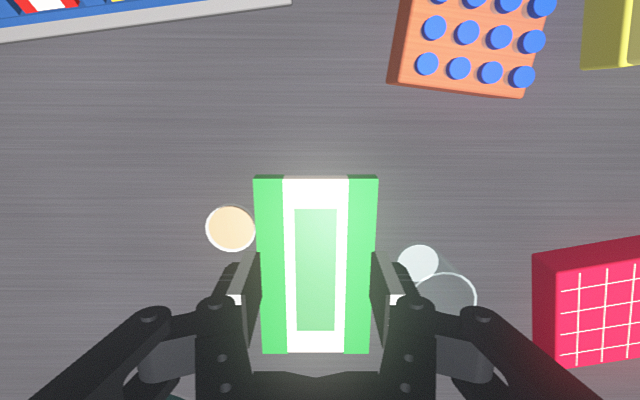

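Green is held straight.

Request:
apply_moves(
  increments=[
    [[8,-11,7],[2,1.5,-1.5]],
    [[10,-14,10],[2,2,-2]],
    [[12,-15,12],[3,2.5,-2.5]],
    [[15,-16,13],[2.5,3,-2]],
    [[16,-15,14],[2.5,3.5,-2.5]],
    [[17,-12,14],[2.5,4,-2]],
    [[16,-10,14],[1.5,4,-2]],
    [[16,-6,14],[1.5,4.5,-1.5]],
    [[14,-3,13],[0,4,-1.5]],
    [[11,2,11],[0,4,-0.5]],
    [[8,4,10],[-1.5,4,-1]],
    [[3,7,9],[-1.5,2.5,0]],
  ],
)

```text
time: 52.65
position: [0.6075, -0.103, 0.1899]
ee_rot: [-0.144, 0.921, 0.128, 0.339]
force: [0.5, 1.2, -0.7]
width: 0.0473
```

Request:
apply_moves(
  increments=[
    [[0,9,7],[-2,2.5,0]],
    [[-4,10,5],[-2.5,1.5,0]],
    [[-8,11,4],[-2.5,1,0.5]],
    [[-9,9,3],[-2.5,0.5,0]],
    [[-11,9,2],[-2,-0.5,0.5]],
    [[-12,7,2],[-2,-0.5,0]],
    [[-10,6,1],[-1.5,-0.5,0.5]],
    [[-9,4,0],[-1,-0.5,0]],
    [[0,0,0],[0,0,0]],
    [[0,0,0],[0,0,0]],
  ],
)

```text
time: 53.9
position: [0.597, -0.1653, 0.123]
ee_rot: [-0.025, 0.923, 0.059, 0.379]
force: [-0.1, 0.1, -0.8]
width: 0.0476
```

```bash
python3 -c "
from h import *
inpan(); snap('wrist','w22')"
```

```text
t 53.9 TCP in panel mm [   6.9 -162.8   89.3] w 0.0476 f [-0.1  0.1 -0.8] rot to place (deg, tool) [-0.1  0.3  0. ]
```

View pics/w22.png

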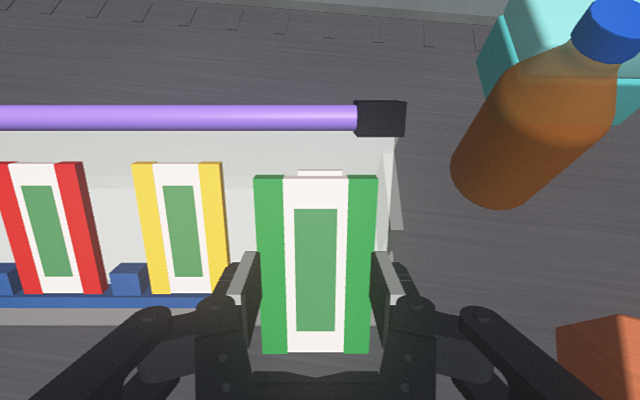

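Request:
apply_moves(
  increments=[
    [[0,1,20],[0,0,0]],
    [[0,0,20],[0,0,0]],
    [[0,0,12],[0,0,0]],
    [[0,0,4],[0,0,0]],
    [[-2,0,2],[0,0,0]],
    [[-2,0,0.5],[0,0,0]],
    [[-1,0,0.5],[0,0,0]],
    [[0,0,0],[0,0,0]],
    [[0,0,0],[0,0,0]],
  ],
)

```text
time: 55.08
position: [0.6352, -0.162, 0.0784]
ee_rot: [-0.025, 0.923, 0.059, 0.38]
force: [0.1, -0.9, -1.1]
width: 0.0476
```

Request:
apply_moves(
  increments=[
    [[-1,0,0.5],[0,0,0]],
    [[0,0,0],[0,0,0]],
  ],
)

```text
time: 55.32
position: [0.6347, -0.1619, 0.077]
ee_rot: [-0.025, 0.923, 0.059, 0.38]
force: [0.3, 0.1, -0.6]
width: 0.0476
```

```bash
python3 -c "
from h import *
inpan()"
```

```text
t 55.33 TCP in panel mm [   1.2 -164.1   30. ] w 0.0476 f [ 0.3  0.1 -0.6] rot to place (deg, tool) [-0.1  0.3  0. ]
```

Request:
apply_moves(
  increments=[
    [[-1,0,0.5],[0,0,0]],
    [[-0.5,0,0.5],[0,0,0]],
    [[0,0,0],[0,0,0]],
  ],
)

```text
time: 55.7
position: [0.6346, -0.162, 0.0758]
ee_rot: [-0.025, 0.923, 0.059, 0.38]
force: [-1.5, -0.3, 3.5]
width: 0.0478
```

```bash
python3 -c "
from h import *
inpan()"
```

```text
t 55.7 TCP in panel mm [   0.3 -164.2   29.2] w 0.0478 f [-1.5 -0.3  3.5] rot to place (deg, tool) [-0.1  0.2  0.1]
```

Request:
apply_moves(
  increments=[
    [[-0.5,0,0.3],[0,0,0]],
    [[0,0,0],[0,0,0]],
  ],
)

```text
time: 55.95
position: [0.6346, -0.162, 0.0757]
ee_rot: [-0.025, 0.922, 0.059, 0.381]
force: [-4.6, 0.6, 8.4]
width: 0.0478
```

Request:
apply_moves(
  increments=[
    [[0,0,0],[0,0,0]],
    [[0,0,0],[0,0,0]],
    [[0,0,0],[0,0,0]],
    [[0,0,0],[0,0,0]],
  ],
  gripper=85,
)

```text
time: 56.45
position: [0.6343, -0.1619, 0.0746]
ee_rot: [-0.025, 0.923, 0.059, 0.38]
force: [-1.2, -0.4, 0.5]
width: 0.0568
```

Request:
apply_moves(
  increments=[
    [[0,0,-3],[0,0,0]],
    [[0,0,-7],[0,0,0]],
    [[0,0,-20],[0,0,0]],
    [[0,0,-30],[0,0,0]],
    [[0,0,-20],[0,0,0]],
    [[0,0,0],[0,0,0]],
  ],
)

```text
time: 57.2
position: [0.5779, -0.1697, 0.1328]
ee_rot: [-0.024, 0.923, 0.059, 0.38]
force: [-0.7, 0.3, 1.2]
width: 0.0569
```

```bash
python3 - <<'E'
from kin import *
inpan(); snap('wrist','w23'); im,m=snap('top','t23')
q,e=down(.46,.10,.30,-9.8); print(obs()[0]['joint_pos'].round(2),q.round(2),e)
path(q,20)
E
```

```text
t 57.2 TCP in panel mm [   0.  -164.6  110. ] w 0.0569 f [-0.7  0.3  1.2] rot to place (deg, tool) [0.  0.2 0.1]
[-0.72  0.47  2.17  1.7   0.56 -0.82] [ 0.07  0.13  1.72 -0.    1.3   1.81] 8.392788034104051e-15
max turn 6.1 max shift 36.02776706930364 vmax frac 0.43 min cas z, panel z, body z [0.09  0.074 0.107]
[[[12, -14, 2], [2, 0.5, 0.5]], [[14, -20, 2], [2.5, 0.5, 0]], [[15, -24, 3], [3, 0.5, 1]], [[14, -29, 3], [3.5, -0.5, 0.5]], [[11, -33, 4], [3.5, -1, 1]], [[8, -35, 3], [4, -2, 1]], [[2, -35, 3], [3.5, -3, 1]], [[-2, -35, 3], [3, -3.5, 1.5]], [[-6, -31, 2], [2, -4.5, 1.5]], [[-10, -27, 0], [0.5, -5, 2]], [[-13, -21, -2], [-0.5, -4.5, 2]], [[-14, -16, -3], [-1.5, -5, 2]]]
[[[-14, -10, -6], [-2.5, -4, 2.5]], [[-13, -5, -9], [-4, -3.5, 3]], [[-11, -1, -9], [-4, -2, 3]], [[-8, 3, -12], [-4, -1.5, 3]], [[-6, 4, -11], [-4, -0.5, 2.5]], [[-3, 6, -12], [-3.5, -0, 3]], [[-2, 6, -10], [-3, 0.5, 2.5]], [[-1, 4, -8], [-2.5, 0.5, 2]]]
```

View pics/w23.png

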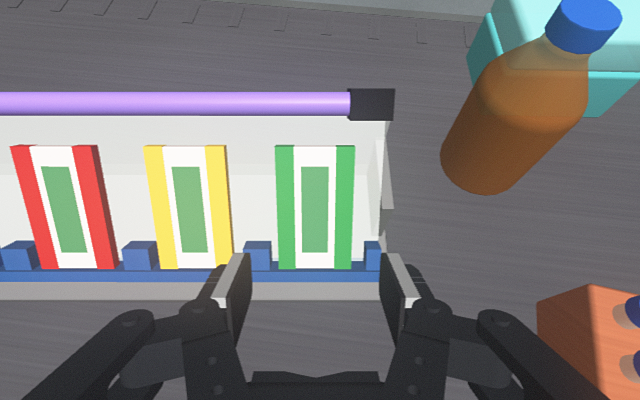

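All four lean in bays 0–3. Return to a tool-down pose and go over to the knob.

Request:
apply_moves(
  increments=[
    [[12,-14,2],[2,0.5,0.5]],
    [[14,-20,2],[2.5,0.5,0]],
    [[15,-24,3],[3,0.5,1]],
    [[14,-29,3],[3.5,-0.5,0.5]],
    [[11,-33,4],[3.5,-1,1]],
    [[8,-35,3],[4,-2,1]],
    [[2,-35,3],[3.5,-3,1]],
    [[-2,-35,3],[3,-3.5,1.5]],
    [[-6,-31,2],[2,-4.5,1.5]],
    [[-10,-27,0],[0.5,-5,2]],
    [[-13,-21,-2],[-0.5,-4.5,2]],
    [[-14,-16,-3],[-1.5,-5,2]],
  ],
)

```text
time: 58.8
position: [0.5235, 0.1328, 0.2302]
ee_rot: [-0.238, 0.961, 0.085, 0.11]
force: [0.2, -0.0, 0.5]
width: 0.0569
```

Request:
apply_moves(
  increments=[
    [[-14,-10,-6],[-2.5,-4,2.5]],
    [[-13,-5,-9],[-4,-3.5,3]],
    [[-11,-1,-9],[-4,-2,3]],
    [[-8,3,-12],[-4,-1.5,3]],
    [[-6,4,-11],[-4,-0.5,2.5]],
    [[-3,6,-12],[-3.5,0,3]],
    [[-2,6,-10],[-3,0.5,2.5]],
    [[-1,4,-8],[-2.5,0.5,2]],
    [[0,0,0],[0,0,0]],
    [[0,0,0],[0,0,0]],
  ],
  gripper=0,
)

```text
time: 60.05
position: [0.4594, 0.1011, 0.2994]
ee_rot: [0.0, 0.996, -0.087, 0.0]
force: [0.2, 0.2, 0.7]
width: 0.0853
```

```bash
python3 - <<'E'
from kin import *
print(obs()[0]['joint_pos'].round(2)); level(); snap('wrist','w24'); snap('top','t24')
topick(.5131,.4159,-9.9,.30); topick(.5131,.4159,-9.9,.0497)
E
```

```text
[ 0.07  0.13  1.72 -0.    1.3   1.81]
tilt of tool z from down, rotvec tool deg [ 0. -0.  0.]
turn about tool z -0.1
tool shift mm [  -1.7 -319.8   -0.8] now [0.4594 0.1007 0.2995]
turn about tool z -0.1
tool shift mm [  -1.9 -320.   249.5] now [0.4594 0.1007 0.2995]
```

View pics/t24.png

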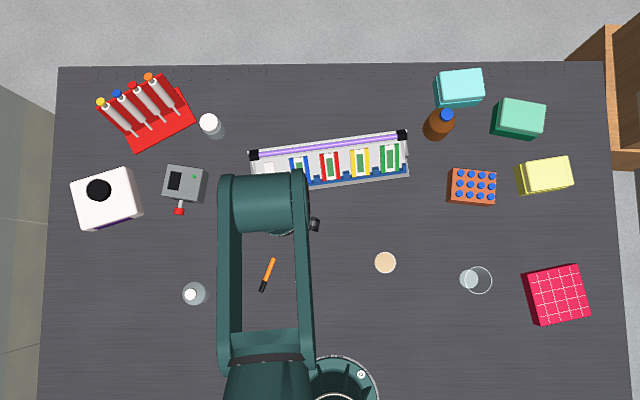

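View pics/w24.png

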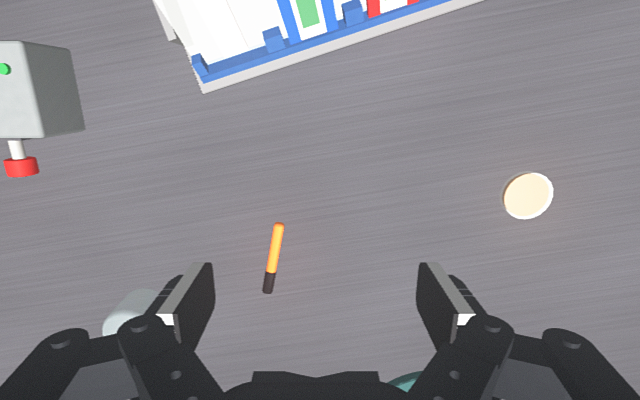

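Request:
apply_moves(
  increments=[
    [[0,-40,0],[0,0,0]],
    [[0,-45,0],[0,0,0]],
    [[0,-45,0],[0,0,0]],
    [[0,-45,0],[0,0,0]],
    [[0,-45,0],[0,0,0]],
    [[0,-45,0],[0,0,0]],
    [[-1,-35,20],[0,0,0]],
    [[-1,-20,40],[0,0,0]],
    [[0,0,50],[0,0,0]],
    [[0,0,40],[0,0,0]],
    [[0,0,0],[0,0,0]],
    [[0,0,0],[0,0,0]],
  ],
)

```text
time: 61.65
position: [0.5145, 0.4161, 0.1509]
ee_rot: [0.0, 0.996, -0.087, 0.002]
force: [0.5, 0.3, 0.2]
width: 0.0856
```

```bash
python3 - <<'E'
from kin import *
level(); topick(.5131,.4159,-9.9,.0497)
E
```

```text
tilt of tool z from down, rotvec tool deg [ 0.  -0.2  0. ]
turn about tool z -0.1
tool shift mm [ -1.6   0.4 101.2] now [0.5145 0.4161 0.1509]
```

Request:
apply_moves(
  increments=[
    [[-1,0.4,30],[0,0,0]],
    [[0,0,35],[0,0,0]],
    [[0,0,25],[0,0,0]],
    [[0,0,11],[0,0,0]],
    [[0,0,0],[0,0,0]],
    [[0,0,0],[0,0,0]],
  ],
)

```text
time: 62.4
position: [0.5138, 0.4161, 0.0505]
ee_rot: [-0.0, 0.996, -0.087, 0.002]
force: [-0.0, 0.8, 0.5]
width: 0.0854
```

Request:
apply_moves(
  increments=[
    [[0,0,0],[0,0,0]],
    [[0,0,0],[0,0,0]],
    [[0,0,0],[0,0,0]],
    [[0,0,0],[0,0,0]],
    [[0,0,0],[0,0,0]],
    [[0,0,0],[0,0,0]],
  ],
  gripper=255,
)

```text
time: 63.15
position: [0.5128, 0.4158, 0.0491]
ee_rot: [0.0, 0.996, -0.087, 0.001]
force: [-2.2, 1.5, 5.2]
width: 0.0266
```

Request:
apply_moves(
  increments=[
    [[-4,0,0],[0,0,0]],
    [[-4,0,0],[0,0,0]],
    [[-4,0,0],[0,0,0]],
    [[-3,0,0],[0,0,0]],
    [[-1,0,0],[0,0,0]],
    [[0,0,0],[0,0,0]],
  ],
)

```text
time: 63.9
position: [0.497, 0.4185, 0.0491]
ee_rot: [0.001, 0.996, -0.087, 0.001]
force: [3.2, -0.2, 5.4]
width: 0.0261
```

Request:
apply_moves(
  increments=[
    [[-1,0,0],[0,0,0]],
    [[-1,0,0],[0,0,0]],
    [[-1,0,0],[0,0,0]],
    [[0,0,0],[0,0,0]],
  ],
)

```text
time: 64.4
position: [0.4949, 0.4189, 0.0491]
ee_rot: [0.0, 0.996, -0.087, 0.002]
force: [5.6, -1.8, 3.9]
width: 0.0268
```

Request:
apply_moves(
  increments=[
    [[-1,0,0],[0,0,0]],
    [[0,0,0],[0,0,0]],
  ],
)

```text
time: 64.65
position: [0.4949, 0.4189, 0.0491]
ee_rot: [0.0, 0.996, -0.087, 0.003]
force: [8.6, -2.8, 3.5]
width: 0.0265
```

That's 18 mm of travel and the outer stop is reached. Release, rise clear, and check.

Request:
apply_moves(
  increments=[
    [[1.2,0,0],[0,0,0]],
    [[0,0,0],[0,0,0]],
    [[0,0,0],[0,0,0]],
    [[0,0,0],[0,0,0]],
    [[0,0,0],[0,0,0]],
    [[0,0,-20],[0,0,0]],
    [[0,0,-40],[0,0,0]],
    [[0,0,-50],[0,0,0]],
    [[0,0,-50],[0,0,0]],
    [[0,0,-40],[0,0,0]],
    [[0,0,0],[0,0,0]],
  ],
  gripper=0,
)

```text
time: 66.03
position: [0.4959, 0.4205, 0.2547]
ee_rot: [-0.002, 0.996, -0.087, 0.005]
force: [1.2, 0.2, -0.2]
width: 0.0853
```

```bash
python3 - <<'E'
from kin import *
snap('wrist','w25'); snap('top','t25'); snap('scene','s25'); topick(.4949,.4189,-9.9,.0497)
a=cv2.imread('pics/w25.png')[0:200,150:550]; b=cv2.imread('pics/s25.png')[150:350,200:440]
cv2.imwrite('pics/c25.png',np.hstack([cv2.resize(a,(400,200)),cv2.resize(b,(240,200))]))
c=cv2.imread('pics/t25.png')[110:240,150:450]; cv2.imwrite('pics/t25c.png',cv2.resize(c,None,fx=2.6,fy=2.6,interpolation=cv2.INTER_CUBIC))
E
```

```text
turn about tool z -0.1
tool shift mm [  1.2  -0.9 199. ] now [0.4933 0.4187 0.2487]
```

View pics/c25.png

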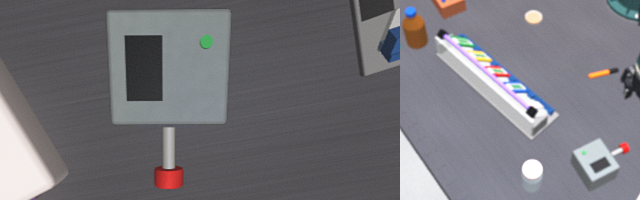

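View pics/t25c.png

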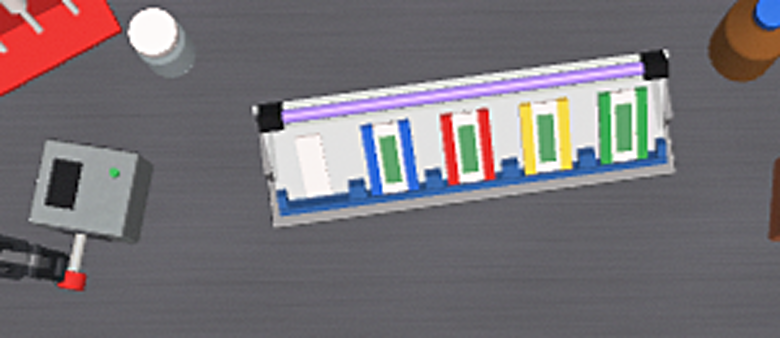

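The knob is out at (168,177), the hand is clear and all four lean. Wait 6 s.

Request:
apply_moves(
  increments=[
    [[0,0,0],[0,0,0]],
    [[0,0,0],[0,0,0]],
    [[0,0,0],[0,0,0]],
    [[0,0,0],[0,0,0]],
    [[0,0,0],[0,0,0]],
    [[0,0,0],[0,0,0]],
    [[0,0,0],[0,0,0]],
    [[0,0,0],[0,0,0]],
    [[0,0,0],[0,0,0]],
    [[0,0,0],[0,0,0]],
    [[0,0,0],[0,0,0]],
    [[0,0,0],[0,0,0]],
  ],
)

```text
time: 67.68
position: [0.4938, 0.419, 0.2487]
ee_rot: [0.001, 0.996, -0.087, 0.001]
force: [0.4, -0.1, 0.2]
width: 0.0852
```

Request:
apply_moves(
  increments=[
    [[0,0,0],[0,0,0]],
    [[0,0,0],[0,0,0]],
    [[0,0,0],[0,0,0]],
    [[0,0,0],[0,0,0]],
    [[0,0,0],[0,0,0]],
    [[0,0,0],[0,0,0]],
    [[0,0,0],[0,0,0]],
    [[0,0,0],[0,0,0]],
    [[0,0,0],[0,0,0]],
    [[0,0,0],[0,0,0]],
    [[0,0,0],[0,0,0]],
    [[0,0,0],[0,0,0]],
  ],
)

```text
time: 69.18
position: [0.4938, 0.419, 0.2487]
ee_rot: [0.001, 0.996, -0.087, 0.001]
force: [0.3, 0.2, -0.1]
width: 0.0858
```

Request:
apply_moves(
  increments=[
    [[0,0,0],[0,0,0]],
    [[0,0,0],[0,0,0]],
    [[0,0,0],[0,0,0]],
    [[0,0,0],[0,0,0]],
    [[0,0,0],[0,0,0]],
    [[0,0,0],[0,0,0]],
    [[0,0,0],[0,0,0]],
    [[0,0,0],[0,0,0]],
    [[0,0,0],[0,0,0]],
    [[0,0,0],[0,0,0]],
    [[0,0,0],[0,0,0]],
    [[0,0,0],[0,0,0]],
  ],
)

```text
time: 70.68
position: [0.4938, 0.419, 0.2487]
ee_rot: [0.001, 0.996, -0.087, 0.001]
force: [0.1, 0.9, -0.2]
width: 0.0854
```

Request:
apply_moves(
  increments=[
    [[0,0,0],[0,0,0]],
    [[0,0,0],[0,0,0]],
    [[0,0,0],[0,0,0]],
    [[0,0,0],[0,0,0]],
    [[0,0,0],[0,0,0]],
    [[0,0,0],[0,0,0]],
    [[0,0,0],[0,0,0]],
    [[0,0,0],[0,0,0]],
    [[0,0,0],[0,0,0]],
    [[0,0,0],[0,0,0]],
    [[0,0,0],[0,0,0]],
    [[0,0,0],[0,0,0]],
  ],
)

```text
time: 72.18
position: [0.4938, 0.419, 0.2487]
ee_rot: [0.001, 0.996, -0.087, 0.001]
force: [0.3, -0.6, 0.8]
width: 0.0853
```

```bash
python3 - <<'E'
from kin import *
snap('top','t26'); level(); topick(.4949,.4189,-9.9,.0497)
c=cv2.imread('pics/t26.png')[110:240,150:450]; cv2.imwrite('pics/t26c.png',cv2.resize(c,None,fx=2.6,fy=2.6,interpolation=cv2.INTER_CUBIC))
a=cv2.imread('pics/t25.png')[120:210,240:420].astype(int);b=cv2.imread('pics/t26.png')[120:210,240:420].astype(int); print('diff',np.abs(a-b).max(2).mean().round(2),(np.abs(a-b).max(2)>40).sum())
E
```

```text
tilt of tool z from down, rotvec tool deg [ 0.1 -0.1  0. ]
turn about tool z -0.1
tool shift mm [  0.7  -0.4 199. ] now [0.4938 0.419  0.2487]
diff 1.81 0
```

Over 6 s passed with no change in the stand picture. Now grip the knob and push it home.

Request:
apply_moves(
  increments=[
    [[0.7,-0.4,40],[0,0,0]],
    [[0,0,50],[0,0,0]],
    [[0,0,50],[0,0,0]],
    [[0,0,35],[0,0,0]],
    [[0,0,24],[0,0,0]],
    [[0,0,0],[0,0,0]],
    [[0,0,0],[0,0,0]],
  ],
)

```text
time: 73.1
position: [0.4956, 0.4194, 0.0506]
ee_rot: [0.0, 0.996, -0.087, 0.002]
force: [-0.5, -0.2, -0.0]
width: 0.0855
```

Request:
apply_moves(
  increments=[
    [[0,0,0],[0,0,0]],
    [[0,0,0],[0,0,0]],
    [[0,0,0],[0,0,0]],
    [[0,0,0],[0,0,0]],
    [[0,0,0],[0,0,0]],
    [[0,0,0],[0,0,0]],
  ],
  gripper=255,
)

```text
time: 73.85
position: [0.4951, 0.4189, 0.0504]
ee_rot: [0.001, 0.996, -0.087, 0.001]
force: [0.1, -2.1, 6.5]
width: 0.0259
```

Request:
apply_moves(
  increments=[
    [[4,0,0],[0,0,0]],
    [[4,0,0],[0,0,0]],
    [[4,0,0],[0,0,0]],
    [[3,0,0],[0,0,0]],
    [[2,0,0],[0,0,0]],
    [[1,0,0],[0,0,0]],
    [[0,0,0],[0,0,0]],
  ],
)

```text
time: 74.72
position: [0.5119, 0.416, 0.0504]
ee_rot: [0.001, 0.996, -0.087, 0.001]
force: [-4.1, -0.5, 7.6]
width: 0.026
```

Request:
apply_moves(
  increments=[
    [[1,0,0],[0,0,0]],
    [[1,0,0],[0,0,0]],
    [[0,0,0],[0,0,0]],
    [[0,0,0],[0,0,0]],
  ],
)

```text
time: 75.22
position: [0.5129, 0.4158, 0.0503]
ee_rot: [0.001, 0.996, -0.087, -0.0]
force: [-5.4, 1.2, 8.2]
width: 0.0261
```

Request:
apply_moves(
  increments=[
    [[1,0,0],[0,0,0]],
    [[1,0,0],[0,0,0]],
    [[0,0,0],[0,0,0]],
  ],
)

```text
time: 75.6
position: [0.513, 0.4157, 0.0503]
ee_rot: [0.001, 0.996, -0.087, -0.002]
force: [-11.3, 3.6, 11.9]
width: 0.0264
```

Request:
apply_moves(
  increments=[
    [[-1.5,0,0],[0,0,0]],
    [[0,0,0],[0,0,0]],
    [[0,0,0],[0,0,0]],
    [[0,0,0],[0,0,0]],
    [[0,0,0],[0,0,0]],
    [[0,0,-20],[0,0,0]],
    [[0,0,-40],[0,0,0]],
    [[0,0,-50],[0,0,0]],
    [[0,0,-50],[0,0,0]],
    [[0,0,-40],[0,0,0]],
    [[0,0,0],[0,0,0]],
    [[0,0,0],[0,0,0]],
  ],
  gripper=0,
)

```text
time: 77.1
position: [0.5144, 0.4155, 0.2504]
ee_rot: [0.001, 0.996, -0.087, 0.001]
force: [-0.0, -0.1, -1.1]
width: 0.0855
```

```bash
python3 - <<'E'
from kin import *
snap('top','t27'); snap('wrist','w27')
a=cv2.imread('pics/w27.png')[0:220,150:550]; c=cv2.imread('pics/t27.png')[50:330,50:590]; 
cv2.imwrite('pics/c27.png',np.vstack([cv2.resize(a,(540,297)),c]))
b=cv2.imread('pics/t27.png').astype(int); a=cv2.imread('pics/t25.png').astype(int); print((np.abs(a-b).max(2)[120:210,240:420]>40).sum())
E
```

```text
0
```

View pics/c27.png

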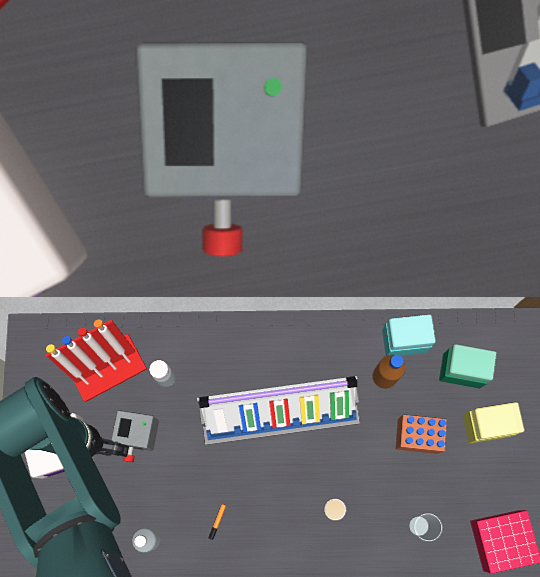

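The knob is home, all four cassettes lean in their bays, the bystanders haven't moved and the hand is clear. Handing in.

```bash
python3 -c "
from cell import ctrl
print(ctrl.sign_off())"
```

```text
the job is handed in; nothing more can be done
None
```

The job is done and handed in at about 77 s of the 208 s allowed; no verdict was reported.

- **Lamp off:** I pushed the knob home first. It travelled about 18 mm and then met the stop, with the force rising to about 9 N.
- **Cassettes:** Four were present: blue, red, yellow and green. Orange was absent. They now lean in bays 3, 2, 1 and 0, each pressed against pad and ledge before release. Blue had been knocked about 4 cm aside early on, so I measured it again before gripping it.
- **Lamp on and off:** I pulled the knob out 18 mm to its stop. The hand stayed clear for more than 6 s, then I pushed it home again, meeting the stop at about 11 N.

**Problem on the way:** the first tilt towards the stand stopped at a wrist joint limit. I worked out the arm's geometry from its own readings and did all four placings with the wrist flipped.

**Last checks:**
- The wrist picture shows the knob home.
- The top picture shows all four cassettes leaning, with no visible change at the stand since the lamp was turned on.
- By eye, the bystanders are where they started.
- The hand is about 20 cm above the knob, touching nothing.
- No check failed or disagreed. I didn't measure the final cassette angles separately.

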